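Weigh a valve body on the column spring scale

TASK

Hang the valve body that has the lifting eye by its eye in the bowl of the spring scale's hook. Let it down gently so that the spring takes the whole weight before you let go (the hook must neither drop nor bounce, nor be pulled to the end of its travel), and wait until it hangs still. Then slide the scale's marker level with the pointer, leave the valve hanging, and do not disturb the other things on the bench.

Things in the scene. Friction and masses are not known exactly. Their poses are not given: they have to be found in the camera images.
- valve: Aluminium valve body with lifting eye, standing; weight unknown, under 0.8 kg. Origin under its centre, z up. Foot 64 mm across, barrel 48 mm across to z 55, side ports on +y and -y out to 38 mm at z 30 (17 mm radius). On top a flat lug 10 mm thick (x), 38 mm wide (y), up to z 108, with a window through it along x. Grip the lug across y on its edges, above z 68 mm.
- eye_top (a point): Underside of the window's roof, mid-width, 99.5 mm above the valve's underside; axes as the valve's. The window is 20 mm wide (y) and 31 mm high below this point; its roof is about 4 mm lower at the sides, so it centres itself on the hook. This point comes to rest in the hook's bowl.
- scale: The spring scale, bolted to the bench: a grey column 60 mm deep (x -30 to +30 mm), 160 mm wide (y -55 to +105 mm), 320 mm high, on a 14 mm base plate (x -105 to +65 mm, y -65 to +105 mm). Origin under the column at bench level, z up; its -x face is the front, a white graduated plate from which hook and marker stick out.
- hook_bowl (a point): Bottom of the hook's bowl, on top of its 6 mm wire; axes as the scale's. 162 mm before (-x) the scale's origin, 263 mm above the bench unloaded. The wire comes level out of the column 12 mm higher, dips between x +19 and +5 mm, is level to x -5 mm, then rises towards -x to the free tip at x -22 mm, its top 14 mm above this point. Nothing stands above the hook.
- scale_hook (a joint): How far the hook has been pulled down, m (0 = unloaded, end of travel 0.160). A spring of 55 N/m: a weight W in N brings it to rest at about W/55 - 0.002. It swings lightly damped. Keep it short of 0.15, and its speed always below 0.08 m/s: lower slowly, and let go only when the fingers carry less than about 0.3 N of the weight.
- pointer (a point): Tip of the pointer that moves with the hook, in front of the white plate, 30 mm to +y of the hook's plane; 260 mm above the bench when unloaded. Axes as the scale's.
- marker (a joint): How far the marker has been slid down, m (0 = level with the unloaded pointer, up to 0.16). It slides with about 2.5 N of friction and stays where it is left.
- marker_index (a point): Tip of the marker's index, which faces the pointer's tip: same place in x and y; to be brought to the same height. Axes as the scale's.
- marker_top (a point): Top centre of the marker's upright black knob, 16 mm across and 30 mm high, 115 mm in front (-x) of the scale's origin and 90 mm to +y of the hook's plane; its top is 24 mm above the index. Push it down or pinch it.
- plain_valve: Bystander: valve body of the same foot, barrel and ports without an eye, a round brass cap on top, 65 mm high. Origin under its centre.
- angle_bracket: Bystander: steel angle bracket, 60 x 50 x 60 mm. Origin under its centre.
- wrench: Bystander: wrench 160 mm long, lying flat.
- screwdriver: Bystander: screwdriver 180 mm long, lying flat.
- collar: Bystander: steel ring 60 mm across, 22 mm high.

How it is judged:
By the outcome, as a careful person would: the job done as asked, in the order asked, and still so for the second after the job is handed in, with the robot touching nothing.
It also fails if it takes over 69 s, if anything falls off the work surface, if the arm or the gripper's body presses on something with over 40 N, if the wrist force passes 120 N, or if a joint passes its speed limit or range.

ROBOT

A 6-joint arm with a two-finger parallel gripper is mounted at the origin on the work surface. World frame = base frame: x ahead of the robot, y to its left, z up, the work surface at z = 0. Lengths are in m, angles in rad, forces in N, time in s.
With the tool pointing down it reaches from about 0.375 to 0.9 m from the base axis. Payload 3.1 kg.
Tool frame: the origin (TCP) lies midway between the tips of the shut fingers; the grasp point (between the pads) lies 19 mm behind it; z points along the fingers, y is the direction in which the jaws open and shut (so a half turn about z gives the same grasp; the last joint's range is limited). The gripper opens to 87 mm and grips with 3 to 60 N. Pads are 19 mm wide; open, the fingers measure 117 mm over their backs; the gripper's body (75 mm by 190 mm) begins 51 mm behind the grasp point.
Start: joints at [1.149, 0.527, 1.433, -0, 1.181, -0.178], TCP at [0.151, 0.607, 0.223] pointing down, gripper open.
Joint ranges: [-3.08, 3.08], [-0.75, 2.2], [0.22, 2.44], [-1.43, 4.57], [0, 2.65], [-2.85, 2.85]. Speed limits (rad/s): [2.79, 2.79, 3.14, 3.14, 3.14, 3.14].

INTERFACE

Orientations are given as a unit quaternion [x, y, z, w].
In Python, from rig import robot gives the robot as it stands.
- The arm moves only by the tool move_arm, never from a script. Its argument "rows" is one flat list of numbers, 7 for each row, row after row: the shift along the world's x, y, z in mm, then the turn, a rotation vector about the world's x, y, z in rad, then the closure, from 0 (fully open) to 1 (shut). A call has 1 to 12 rows; each row shifts and turns the commanded pose from where the row before left it; what a row does not reach is not made up. A row lasts 1/10 s, in which the tool goes at most 50 mm and 8.59 degrees, less where a joint would pass 70% of its speed; a pose out of reach is approached as far as the arm can. A call with a gripper value outside its range is refused whole. The fingers move at their own pace and stop on an object; "grip_force" is the grip in N (left out, the last holds). Time passes only in rows, so rows that do not move let the fingers close. It gives the time, the measured TCP pose, the force and the opening at its end, in the units of the state.
- robot.get_obs(): the state, without advancing time (a new reading comes with each control period).
- robot.camera(name): name is "scene" or "top" or "wrist"; returns a dict with "color" (384x512x3 uint8, red, green, blue), "z_map" (384x512 float32, m along the optical axis (not along the pixel's ray), 0 where there is no reading), "camera_matrix" (3x3 intrinsics, pixels), "R" (3x3) and "t" (3): a world point X has camera coordinates R X + t; the wrist camera has in their place "tool_from_camera" (4x4, takes a point from camera to tool coordinates, whose origin is the TCP and whose axes are the flange's). Camera axes: x right, y down, z forward; pixel columns grow to the right and rows downward; lengths in m; the calibration is good to about 2 mm. A picture is of the moment at which its call begins: read the wrist's pose just before it.
- robot.hand_in(): hands the job in, once; it reports no verdict.
Trained networks look in the newest picture that a camera, given by its name, has taken for a name from the list of things; names that differ only in an ending like _2 or _b are one class to them, and where a whole thing is asked for, a point or a joint stands for the part that bears it (a point fixed in the world has none). Each returns a list of dicts, best first, with "conf" (0 to 1); they miss things now and then, are a little off and sometimes report something else, mostly with a low value. They report only what shows in the picture. A call takes as long as a camera call.
- robot.search_frame(camera, thing): "at" ([column, row] in pixels, amid what is visible of it).
- robot.spot_point(camera, thing): "at" ([column, row] in pixels: a listed point, or the origin of a listed thing).
The state is a dict: "time": time; "q": joint angles; "joint_velocities": joint speeds; "joint_torque": joint torques, N m; "position": TCP position; "tool_rot": TCP orientation; "ft_force": force on the tool from outside, world axes, zero at the start; "moment": the same for the moment, N m; "grip_width": finger opening in m.
Only numpy, scipy, OpenCV 4.12 (cv2) and the standard library are available. Lean on these libraries where they do the work, as an engineer would, in place of code of your own. Each camera call takes 0.05 s, during which the arm holds its last target.

## Working session

There is one attempt and no reset: what is moved stays moved. The work goes in short steps, Python scripts to look and compute and a tool call to move; the robot and the scene stay as the last step left them, time stands still between calls to the robot, and variables do not carry over. Pictures are saved under pics/ and viewed, and the job is handed in when it is done.

Besides the shell and the picture viewer there is one more tool, called after ">>>" as name(argument=value, ...), one argument or row to a line, values as JSON. move_arm: Moves the arm, as the interface text tells. Its arguments: {"type":"object","properties":{"rows":{"type":"array","items":{"type":"number"}},"grip_force":{"type":"number"}},"required":["rows"]}

```bash
mkdir -p pics; ls; cat > h.py <<'E'
import numpy as np,cv2
from rig import robot
def snap(n,f):
    o=robot.get_obs(); c=robot.camera(n); cv2.imwrite('pics/'+f+'.png',c['color'][:,:,::-1]); 
    return o,c
def world(c,u,v,z=None,patch=1):
    K=c['camera_matrix']
    if z is None:
        p=c['z_map'][int(v)-patch:int(v)+patch+1,int(u)-patch:int(u)+patch+1]; z=np.median(p[p>0])
    X=np.linalg.inv(K)@[u,v,1]*z
    return np.array(c['R']).T@(X-np.array(c['t']))
def onplane(c,u,v,h):
    R=np.array(c['R']);t=np.array(c['t']); d=R.T@np.linalg.inv(c['camera_matrix'])@[u,v,1]; o=-R.T@t
    return o+d*(h-o[2])/d[2]
def proj(c,X):
    p=c['camera_matrix']@(np.array(c['R'])@np.array(X)+np.array(c['t'])); return p[:2]/p[2]
E
python3 - <<'E'
from h import *
for n in ['scene','top']:
    o,c=snap(n,n+'0')
    for th in ['valve','eye_top','scale','hook_bowl','pointer','marker_index','marker_top','plain_valve','angle_bracket','wrench','screwdriver','collar']:
        for f in (robot.spot_point,robot.search_frame):
            try:
                for r in f(n,th)[:2]:
                    a=r['at']
                    try: w=world(c,*a).round(3)
                    except Exception as e: w=None
                    print(n,th,f.__name__,np.round(a,1),round(r['conf'],2),w)
            except Exception as e: print(th,e)
print(o['time'])
E
```

```text
pics
scene valve call [338.8 260.4] 0.75 [0.484 0.31  0.044]
scene valve call [341.3 258.4] 0.83 [0.479 0.311 0.051]
scene valve call [238.   99.9] 0.27 [ 0.527 -0.127  0.269]
scene eye_top call [343.4 245.4] 0.8 [0.459 0.29  0.067]
scene eye_top call [233.3 123.7] 0.16 [ 0.577 -0.064  0.26 ]
scene eye_top call [341.  256.9] 0.78 [0.478 0.308 0.054]
scene scale call [240.9 147.9] 0.71 [ 0.503 -0.158  0.04 ]
scene scale call [232.5 115.5] 0.83 [ 0.521 -0.172  0.175]
scene hook_bowl call [233.9 126.2] 0.55 [ 0.58  -0.056  0.259]
scene hook_bowl call [236.5  99.8] 0.53 [ 0.519 -0.149  0.25 ]
scene pointer call [231.1  93.1] 0.64 [ 0.523 -0.171  0.259]
scene pointer call [241.3  95.6] 0.47 [ 0.507 -0.144  0.263]
scene marker_index call [229.8  97.1] 0.75 [ 0.525 -0.176  0.242]
scene marker_index call [204.8 107. ] 0.62 [ 0.609 -0.162  0.255]
scene marker_index call [166.8 167.8] 0.29 [ 0.728 -0.232  0.003]
scene marker_top call [206.1 110.7] 0.76 [ 0.582 -0.219  0.184]
scene marker_top call [207.9 102.5] 0.52 [ 0.577 -0.211  0.219]
scene plain_valve call [272.7 270.6] 0.78 [0.645 0.246 0
[... 1816 characters left out ...]
49.7 184.9] 0.56 [ 0.594 -0.189  0.258]
top angle_bracket call [256.3 241.2] 0.52 [0.439 0.089 0.006]
top angle_bracket call [200.7 234.3] 0.73 [0.463 0.278 0.057]
top angle_bracket call [256.3 238.3] 0.71 [0.449 0.089 0.009]
top wrench call [342.8 157.9] 0.55 [ 0.738 -0.229 -0.001]
top wrench call [346.6 205.5] 0.51 [ 0.534 -0.178  0.256]
top wrench call [339.2 160.1] 0.71 [ 0.728 -0.214  0.006]
top screwdriver call [160.5 195.4] 0.65 [0.604 0.429 0.016]
top screwdriver call [170.2 195.5] 0.78 [0.602 0.392 0.025]
top screwdriver call [346.1 181.8] 0.46 [ 0.604 -0.179  0.257]
top collar call [273.7 171.3] 0.67 [ 0.691  0.024 -0.001]
top collar call [275.3 163.5] 0.56 [0.715 0.019 0.02 ]
1.25
```

```bash
python3 - <<'E'
import cv2
for n in ['scene0','top0']:
    a=cv2.imread(f'pics/{n}.png')
    c=a[60:360,120:420] if n=='scene0' else a[100:300,140:400]
    s=600/c.shape[0]
    s=min(s,800/c.shape[1]); cv2.imwrite(f'pics/{n}c.png',cv2.resize(c,None,fx=s,fy=s,interpolation=cv2.INTER_CUBIC))
E
```

```text
(no output)
```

View pics/scene0c.png

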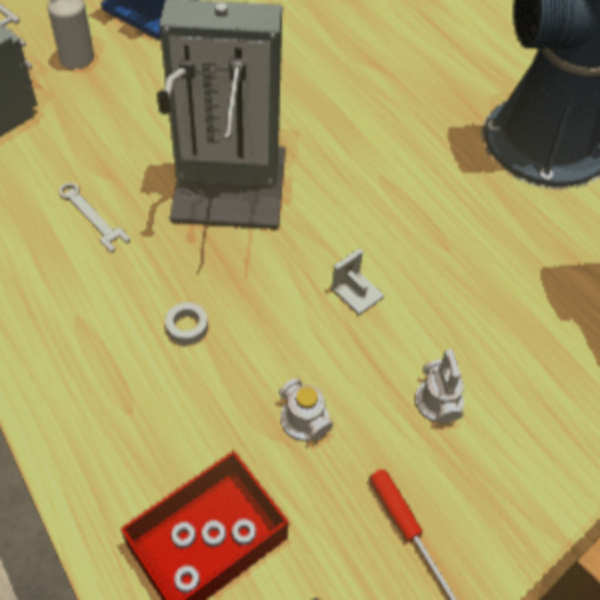

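View pics/top0c.png

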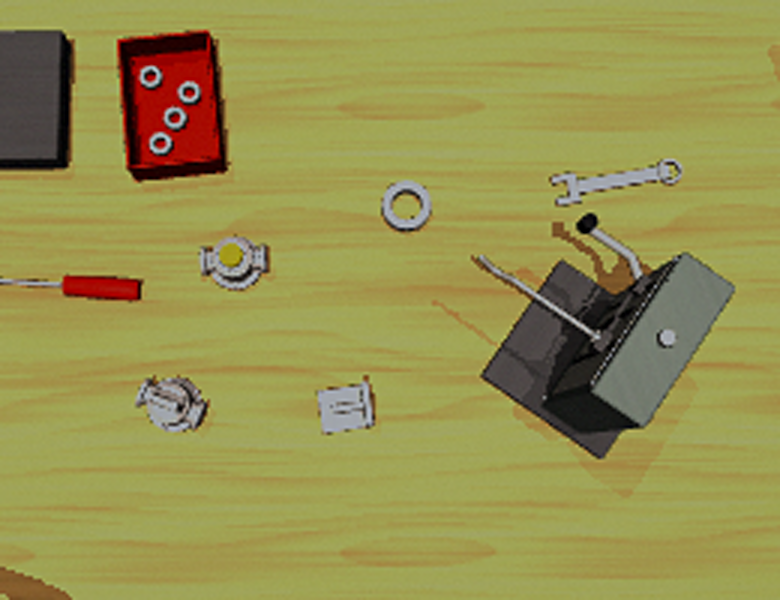

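```bash
cat > fit.py <<'E'
from h import *
o,c=snap('top','top1')
np.savez('top1.npz',**{k:np.array(v) for k,v in c.items()})
H,W=c['z_map'].shape
vv,uu=np.mgrid[:H,:W]
K=c['camera_matrix'];z=c['z_map']
P=np.stack([(uu-K[0,2])/K[0,0]*z,(vv-K[1,2])/K[1,1]*z,z],-1)
P=(P-np.array(c['t']))@np.array(c['R'])
P[z==0]=np.nan
np.save('P.npy',P)
X=P.reshape(-1,3)
m=(X[:,2]>0.30)&(X[:,0]<0.7)&(X[:,0]>0.3)&(X[:,1]<0.1)&(X[:,1]>-0.35)
Q=X[m];print(len(Q),np.percentile(Q[:,2],[5,50,95]))
Q=Q[abs(Q[:,2]-np.median(Q[:,2]))<0.006]
r=cv2.minAreaRect((Q[:,:2]*1000).astype(np.float32));print(r,cv2.boxPoints(r))
m=(X[:,2]>0.02)&(abs(X[:,0]-.46)<.08)&(abs(X[:,1]-.29)<.07)
Q=X[m];Q=Q[Q[:,2]<0.2];print('valve',len(Q))
for a,b in [(0.005,.02),(.02,.04),(.04,.065),(.065,.12)]:
    s=Q[(Q[:,2]>a)&(Q[:,2]<b)]
    if len(s)>4: print(a,len(s),s.mean(0).round(4),cv2.minAreaRect((s[:,:2]*1000).astype(np.float32)),s[:,2].max())
m=(X[:,2]>0.2)&(X[:,0]>0.52)&(X[:,0]<.7)&(X[:,1]<0.1)&(X[:,1]>-.3)&(X[:,2]<.3)
for p,i in zip(X[m].round(3),np.where(m)[0]): print(p,i%W,i//W)
print(o['position'],o['tool_rot'],o['time'])
E
python3 fit.py
```

```text
1316 [0.31282076 0.31929179 0.32302042]
((506.2991027832031, -202.2374267578125), (61.58449172973633, 159.57244873046875), 53.66145324707031) [[ 423.78284 -179.76376]
 [ 552.3232  -274.31924]
 [ 588.81537 -224.71109]
 [ 460.27502 -130.15561]]
valve 241
0.02 44 [0.4643 0.2934 0.0345] ((463.98272705078125, 295.367919921875), (74.57417297363281, 44.19369125366211), 69.80421447753906) 0.03983280773937834
0.04 154 [0.4637 0.2928 0.0513] ((464.2305603027344, 294.8089599609375), (75.06521606445312, 45.094276428222656), 61.8411750793457) 0.061660185119835634
0.065 43 [0.4637 0.2933 0.1002] ((464.28204345703125, 295.4097900390625), (37.306148529052734, 9.797945022583008), 67.33455657958984) 0.11077745748720984
[ 0.633 -0.144  0.277] 335 171
[ 0.632 -0.146  0.279] 336 171
[ 0.633 -0.15   0.277] 337 171
[ 0.629 -0.14   0.281] 334 172
[ 0.63  -0.144  0.274] 335 172
[ 0.63  -0.147  0.278] 336 172
[ 0.629 -0.149  0.279] 337 172
[ 0.629 -0.152  0.278] 338 172
[ 0.629 -0.14   0.266] 333 173
[ 0.627 -0.14   0.278] 334 173
[ 0.627 -0.144  0.277] 335 173
[ 0.626 -0.146  0.28 ] 336 173
[ 0.626 -0.149  0
[... 9958 characters left out ...]
34 208
[ 0.526 -0.167  0.259] 343 208
[ 0.525 -0.168  0.264] 344 208
[ 0.53  -0.18   0.222] 345 208
[ 0.528 -0.18   0.238] 346 208
[ 0.526 -0.178  0.261] 347 208
[ 0.524 -0.177  0.276] 348 208
[ 0.522 -0.175  0.299] 349 208
[ 0.522 -0.134  0.273] 333 209
[ 0.522 -0.137  0.275] 334 209
[ 0.521 -0.139  0.279] 335 209
[ 0.522 -0.143  0.273] 336 209
[ 0.523 -0.165  0.264] 343 209
[ 0.523 -0.17   0.258] 344 209
[ 0.526 -0.178  0.234] 345 209
[ 0.523 -0.176  0.256] 346 209
[ 0.521 -0.174  0.275] 347 209
[ 0.52  -0.166  0.259] 343 210
[ 0.524 -0.177  0.224] 344 210
[ 0.521 -0.175  0.247] 345 210
[0.15083635 0.60648527 0.22252293] [ 1.21629387e-01  9.92575584e-01 -2.98716372e-05 -2.68827763e-05] 2.5
```

>>> move_arm(
  rows=[31.3,-33.2,-6.4,0,0,-0.0785,0,31.3,-33.2,-6.4,0,0,-0.0785,0,31.3,-33.2,-6.4,-0.0426,-0.1004,0,0,31.3,-33.2,-6.4,-0.0426,-0.1004,0,0,31.3,-33.2,-6.4,-0.0426,-0.1004,0,0,31.3,-33.2,-6.4,-0.0426,-0.1004,0,0,31.3,-33.2,-6.4,0,0,0,0,31.3,-33.2,-6.4,0,0,0,0,31.3,-33.2,-6.4,0,0,0,0,0,0,0,0,0,0,0,0,0,0,0,0,0,0],
  grip_force=40,
)

```text
time: 3.65
position: [0.4333, 0.3068, 0.1649]
tool_rot: [0.196, 0.956, -0.043, 0.212]
ft_force: [-0.4, 0.1, 0.4]
grip_width: 0.0866
```

```bash
cat >> h.py <<'E'
from scipy.spatial.transform import Rotation as Ro
def wcam(c,o):
    T=np.array(c['tool_from_camera']); A=np.eye(4);A[:3,:3]=Ro.from_quat(o['tool_rot']).as_matrix();A[:3,3]=o['position']
    W=A@T; Ri=W[:3,:3].T; c['R']=Ri; c['t']=-Ri@W[:3,3]; return c
def cloud(c):
    z=c['z_map'];H,W=z.shape;vv,uu=np.mgrid[:H,:W];K=c['camera_matrix']
    P=np.stack([(uu-K[0,2])/K[0,0]*z,(vv-K[1,2])/K[1,1]*z,z],-1)
    P=(P-np.array(c['t']))@np.array(c['R']); P[z==0]=np.nan; return P
E
python3 - <<'E'
from h import *
o,c=snap('wrist','w0'); wcam(c,o)
print(o['position'],Ro.from_quat(o['tool_rot']).as_matrix().round(3),o['q'],o['ft_force'],o['time'],np.array(c['tool_from_camera']).round(3))
for f in (robot.spot_point,):
  for th in ('valve','eye_top'):
    for r in f('wrist',th)[:2]: print(th,r,world(c,*r['at']).round(4), onplane(c,*r['at'],0 if th=='valve' else .0995).round(4))
X=cloud(c).reshape(-1,3); m=(abs(X[:,0]-.464)<.06)&(abs(X[:,1]-.294)<.06)
X=X[m]
for a,b in [(.002,.012),(.02,.05),(.05,.066),(.07,.1),(.1,.115)]:
    s=X[(X[:,2]>a)&(X[:,2]<b)]
    if len(s)>4: print(a,len(s),s.mean(0).round(4),cv2.minAreaRect((s[:,:2]*1000).astype(np.float32)))
s=X[X[:,2]<.2];print(s[:,2].max())
E
```

```text
[0.43327456 0.30677352 0.16490459] [[-0.833  0.393  0.388]
 [ 0.356  0.919 -0.166]
 [-0.422  0.    -0.906]] [ 0.61374586  0.46869301  1.88416072 -0.63590974  0.64972431 -0.06638505] [-0.4038223   0.10135117  0.4125974 ] 3.65 [[ 0.001 -0.952 -0.305  0.085]
 [ 1.     0.001  0.     0.001]
 [-0.    -0.305  0.952 -0.162]
 [ 0.     0.     0.     1.   ]]
valve {'at': [252.5, 136.5], 'conf': 0.62} [0.442  0.3036 0.0279] [0.458  0.2967 0.    ]
eye_top {'at': [253.2, 202.7], 'conf': 0.9} [0.4597 0.2968 0.1047] [0.4645 0.2948 0.0995]
0.002 730 [0.4454 0.3047 0.0081] ((449.1215515136719, 303.2184753417969), (62.647220611572266, 32.65243911743164), 66.17668914794922)
0.02 1508 [0.4521 0.3016 0.0376] ((463.1789245605469, 297.231201171875), (75.9012680053711, 47.45192337036133), 66.42848205566406)
0.05 980 [0.4557 0.3005 0.0552] ((462.3484802246094, 298.0415954589844), (44.46236801147461, 43.924034118652344), 23.077913284301758)
0.07 441 [0.4598 0.299  0.086 ] ((461.93603515625, 297.7424621582031), (37.97187805175781, 7.808643341064453), 67.93840026855469)
0.1 432 [0.4621 0.2974 0.1041] ((463.4753112792969, 296.9679870605469), (37.557716369628906, 10.481504440307617), 66.95025634765625)
0.19197377069653157
```

View pics/w0.png

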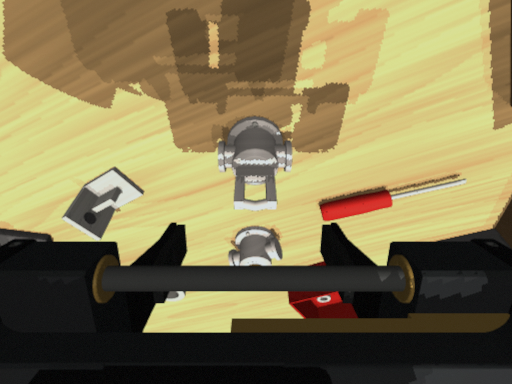

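>>> move_arm(
  rows=[12.8,-4.8,-30.4,0,0,0,0,12.8,-4.8,-30.4,0,0,0,0,6.4,-2.4,-15.2,0,0,0,0,6.4,-2.4,-15.1,0,0,0,0,0,0,0,0,0,0,0,0,0,0,0,0,0,0.4,0,0,0,0,0,0,1,0,0,0,0,0,0,1,0,0,0,0,0,0,1,0,0,0,0,0,0,1],
  grip_force=40,
)

```text
time: 4.8
position: [0.471, 0.2935, 0.0744]
tool_rot: [0.194, 0.957, -0.043, 0.212]
ft_force: [-0.1, 0.0, 0.1]
grip_width: 0.0549
```

```bash
python3 - <<'E'
from h import *
o,c=snap('wrist','w1'); wcam(c,o)
print(o['position'],o['grip_width'],o['ft_force'],o['q'])
E
```

```text
[0.47099217 0.29352496 0.07443939] 0.054908787090249336 [-0.08238785  0.00027559  0.10600965] [ 0.54608812  0.65440544  1.90164047 -0.86152583  0.46901454  0.13330261]
```

View pics/w1.png

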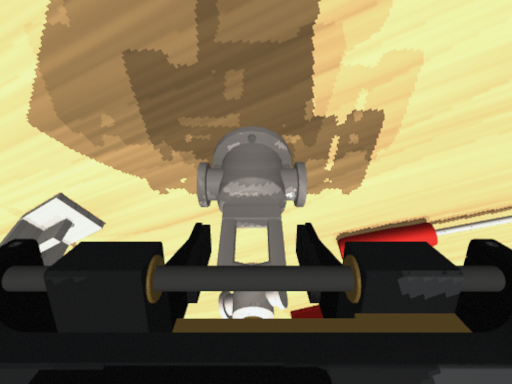

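>>> move_arm(
  rows=[0,0,0,0,0,0,1,0,0,0,0,0,0,1,0,0,0,0,0,0,1,0,0,0,0,0,0,1,0,0,0,0,0,0,1,0,0,0,0,0,0,1],
  grip_force=40,
)

```text
time: 5.45
position: [0.4709, 0.2931, 0.0739]
tool_rot: [0.194, 0.957, -0.043, 0.212]
ft_force: [-1.4, -1.6, 1.5]
grip_width: 0.0376
```

>>> move_arm(
  rows=[0,0,10,0,0,0,1,0,0,30,0,0,0,1,0,0,40,0,0,0,1,0,0,40,0,0,0,1,0,0,35,0,0,0,1,0,0,20,0,0,0,1,0,0,7.5,0,0,0,1,0,0,0,0,0,0,1,0,0,0,0,0,0,1,0,0,0,0,0,0,1],
)

```text
time: 6.45
position: [0.4699, 0.2927, 0.2542]
tool_rot: [0.194, 0.957, -0.045, 0.21]
ft_force: [0.0, -0.8, -3.0]
grip_width: 0.0373
```

>>> move_arm(
  rows=[12.7,-24.3,0,0,0,-0.1496,1,12.7,-24.3,0,0,0,-0.1496,1,12.7,-24.3,0,0,0,-0.1496,1,12.7,-24.3,0,0,0,-0.1496,1,12.7,-24.3,0,0,0,-0.1496,1,12.7,-24.3,0,0,0,-0.1496,1,12.7,-24.3,0,0,0,-0.1496,1,12.7,-24.3,0,0,0,-0.1496,1,12.7,-24.3,0,0,0,-0.1496,1,12.7,-24.3,0,0,0,-0.1496,1,12.7,-24.3,0,0,0,-0.1496,1,12.7,-24.3,0,0,0,-0.1496,1],
)

```text
time: 7.65
position: [0.6237, 0.001, 0.2541]
tool_rot: [0.87, 0.442, -0.194, 0.097]
ft_force: [0.3, 0.0, -4.0]
grip_width: 0.0376
```

>>> move_arm(
  rows=[0,0,0,0,0,0,1,0,0,0,0,0,0,1,0,0,0,0,0,0,1,0,0,0,0,0,0,1],
)

```text
time: 8.05
position: [0.6226, 0.0029, 0.2558]
tool_rot: [0.869, 0.446, -0.193, 0.098]
ft_force: [-0.2, -0.3, -2.8]
grip_width: 0.0378
```

```bash
python3 - <<'E'
from h import *
o,c=snap('wrist','w2'); wcam(c,o)
np.savez('w2.npz',P=cloud(c))
print(o['position'],o['grip_width'],o['ft_force'],o['q'],Ro.from_quat(o['tool_rot']).as_matrix().round(3))
o,c=snap('scene','s2')
cv2.imwrite('pics/s2c.png',cv2.resize(c['color'][60:220,150:350,::-1],None,fx=3.5,fy=3.5,interpolation=cv2.INTER_CUBIC))
print([robot.get_obs()['ft_force'][2] for _ in range(3)])
E
```

```text
[0.6226036  0.00289401 0.25584424] 0.03781511882228729 [-0.24059194 -0.33250168 -2.83513499] [-0.00490502  0.63826528  1.20069041 -0.35108151  1.568156    0.66629635] [[ 0.528  0.812 -0.248]
 [ 0.736 -0.584 -0.343]
 [-0.423 -0.001 -0.906]]
[np.float64(-2.9770397053120594), np.float64(-2.9770397053120594), np.float64(-2.9770397053120594)]
```

View pics/w2.png

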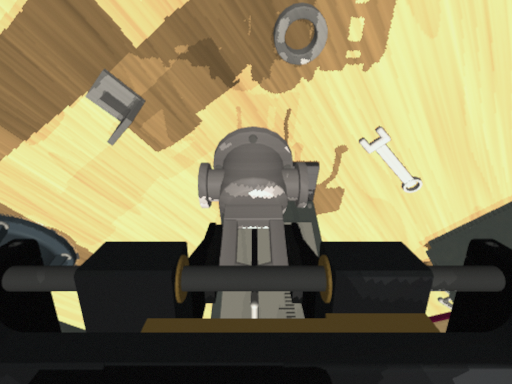

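View pics/s2c.png

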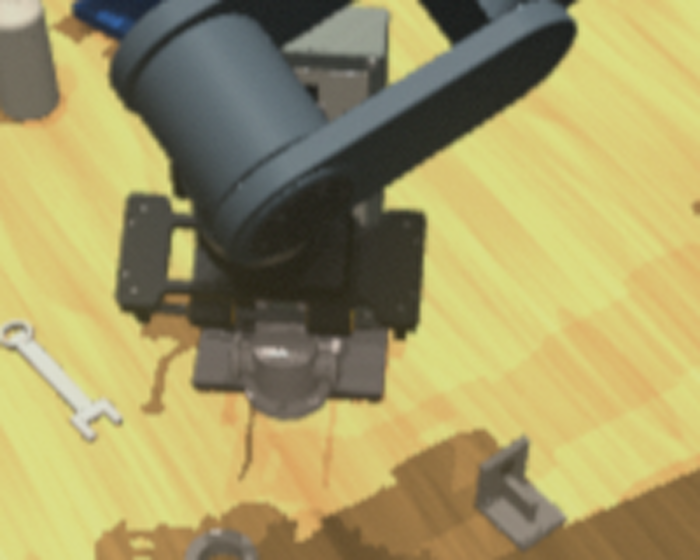

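```bash
python3 - <<'E'
from h import *
P=np.load('w2.npz')['P']
for v in (200,208,214,218,222,226,232):
    print(v,P[v,253].round(4),P[v,224].round(4),P[v,282].round(4))
ys=np.array([.809,-.588]);f=np.array([.588,.809]);O=np.array([.4861,-.1875])
X=P.reshape(-1,3); 
for a,b in ((.245,.262),(.262,.275),(.275,.3)):
    d=X[:,:2]-O; s=d@f; y=d@ys
    m=(X[:,2]>a)&(X[:,2]<b)&(s>.22)&(s<.27)&(abs(y)<.03)
    print(a,m.sum(), 's',np.percentile(s[m],[2,50,98]).round(4),'y',np.percentile(y[m],[2,50,98]).round(4),X[m][:,2].max() if m.any() else 0)
# hook wire
m=(s>.10)&(s<.2)&(abs(y)<.02)&(X[:,2]>.24)&(X[:,2]<.3)
i=np.where(m)[0]; print(len(i))
for k in i[::max(1,len(i)//15)]: print(k%512,k//512,s[k].round(4),y[k].round(4),X[k,2].round(4))
E
```

```text
200 [0.6319 0.0168 0.2369] [0.6152 0.0266 0.2352] [0.6463 0.0039 0.2348]
208 [0.6298 0.014  0.2408] [0.6108 0.0212 0.236 ] [0.6446 0.0018 0.2396]
214 [0.6294 0.0133 0.2454] [0.6144 0.0244 0.2457] [0.6447 0.0028 0.2458]
218 [0.6295 0.0134 0.2489] [0.6155 0.0251 0.2501] [0.6446 0.0031 0.2493]
222 [0.6279 0.0113 0.25  ] [0.6149 0.0242 0.2525] [0.6446 0.0037 0.253 ]
226 [0.6258 0.0083 0.2503] [0.6156 0.0246 0.2563] [0.6445 0.004  0.2564]
232 [ 0.5041 -0.1606  0.0886] [0.6149 0.0233 0.2598] [0.6442 0.004  0.2609]
0.245 1340 s [0.2391 0.2472 0.2497] y [-0.0276 -0.0015  0.0239] 0.2619804068807429
0.262 1034 s [0.2434 0.248  0.2561] y [-0.0286  0.0081  0.025 ] 0.27499153704242646
0.275 1531 s [0.2456 0.258  0.2656] y [-0.0292  0.009   0.0282] 0.29998551259019207
209
253 291 0.1691 -0.0017 0.2577
254 293 0.173 -0.0009 0.2614
252 295 0.1742 -0.0025 0.2636
257 296 0.1766 0.0013 0.2656
254 298 0.1804 -0.001 0.2691
251 300 0.1812 -0.0032 0.271
256 301 0.1833 0.0004 0.2727
253 303 0.1818 -0.0017 0.2735
258 304 0.1815 0.0019 0.2741
255 306 0.184 -0.0003 0.2767
252 308 0.1536 -0.0024 0.2644
257 309 0.1548 0.0016 0.2658
254 311 0.154 -0.0008 0.2671
251 313 0.1505 -0.0032 0.2672
256 314 0.1518 0.0009 0.2685
253 316 0.1487 -0.0016 0.2688
258 317 0.1465 0.0026 0.2687
```

>>> move_arm(
  rows=[-3,-5,0.5,0,0,0,1,-3.9,-5.5,0.5,0,0,0,1,-3.9,-5.5,0,0,0,0,1,-3.9,-5.5,0,0,0,0,1,-3.9,-5.5,0,0,0,0,1,-3.9,-5.5,0,0,0,0,1,-3.9,-5.5,0,0,0,0,1,0,0,0,0,0,0,1,0,0,0,0,0,0,1],
)

```text
time: 9.05
position: [0.5969, -0.0364, 0.2574]
tool_rot: [0.869, 0.444, -0.193, 0.098]
ft_force: [0.7, 0.4, -2.9]
grip_width: 0.0377
```

```bash
cat > chk.py <<'E'
from h import *
import sys
n=sys.argv[1]
o,c=snap('wrist',n); wcam(c,o)
P=cloud(c)
print(o['time'],o['position'],o['grip_width'],o['ft_force'],o['q'].round(3))
ys=np.array([.809,-.588]);f=np.array([.588,.809]);O=np.array([.4861,-.1875])
d=P[...,:2]-O; s=d@f; y=d@ys
e=(o['position'][:2]+[.0047,.0065]-O); print('eye est s,y',e@f,e@ys,o['position'][2]+.0256)
for v in range(210,330,6):
    print(v,' | '.join('%.1f %.1f %.1f'%(1000*s[v,u],1000*y[v,u],1000*P[v,u,2]) for u in (224,238,253,268,282)))
cv2.imwrite('pics/'+n+'c.png',cv2.resize(c['color'][170:330,150:350,::-1],None,fx=3.5,fy=3.5,interpolation=cv2.INTER_CUBIC))
E
python3 chk.py w3
```

```text
9.05 [ 0.59694257 -0.03640551  0.25738829] 0.03769762110435302 [ 0.67058103  0.41844716 -2.89694291] [-0.064  0.592  1.287 -0.366  1.509  0.63 ]
eye est s,y 0.1954329762331848 0.0008083801634095888 0.2829882859948263
210 191.9 -19.8 236.1 | 200.3 -9.5 243.9 | 201.4 0.2 244.9 | 200.2 10.0 243.8 | 200.2 19.1 243.7
216 200.7 -18.2 249.5 | 201.6 -9.2 250.3 | 200.8 0.2 249.6 | 200.8 9.7 249.5 | 200.8 18.6 249.5
222 200.0 -17.9 253.9 | 196.0 -9.4 250.5 | 196.5 0.2 250.8 | 197.1 9.8 251.3 | 200.0 18.4 253.7
228 200.7 -17.4 259.3 | 30.7 -20.2 119.1 | 32.7 0.7 120.6 | 31.7 21.5 119.7 | 199.7 18.0 258.4
234 200.2 -17.1 263.5 | 31.1 -19.7 129.9 | 32.4 0.7 130.8 | 32.2 21.0 130.7 | 200.5 17.6 263.6
240 200.8 -16.7 268.4 | 31.5 -19.3 140.3 | 32.7 0.7 141.1 | 32.9 20.6 141.2 | 199.6 17.4 267.4
246 200.5 -16.4 272.4 | 31.4 -18.9 149.8 | 31.2 0.7 149.7 | 31.0 20.3 149.4 | 200.3 16.9 272.2
252 200.6 -16.1 276.6 | 31.5 -18.5 159.3 | 31.7 0.7 159.3 | 32.2 19.9 159.6 | 201.0 16.5 276.8
258 200.4 -15.8 280.3 | 32.8 -18.1 169.1 | 174.8 0.3 263.3 | 32.2 19.6 168.6 | 201.0 16.2 280.7
264 201.1 -15.4 284.6 |
[... 312 characters left out ...]
 323.6 | 251.8 4.9 323.3 | 252.5 9.2 323.7
288 250.1 -9.1 324.5 | 251.4 -4.6 325.2 | 250.9 0.1 324.9 | 250.1 4.9 324.4 | 250.3 9.3 324.6
294 31.7 -32.1 215.9 | 32.6 -16.2 216.3 | 146.3 0.4 273.9 | 33.3 17.6 216.6 | 31.4 33.6 215.6
300 30.7 -31.6 222.5 | 32.6 -15.9 223.4 | 139.3 0.4 274.9 | 32.1 17.4 223.0 | 31.1 33.1 222.5
306 30.1 -31.2 229.0 | 32.2 -15.7 229.9 | 128.3 0.5 274.2 | 31.2 17.2 229.4 | 31.3 32.6 229.4
312 31.6 -30.5 236.3 | 30.7 -15.5 235.9 | 119.7 0.5 274.9 | 31.6 17.0 236.2 | 32.2 32.0 236.4
318 250.2 -8.4 333.9 | 250.1 -4.3 333.9 | 250.9 0.1 334.2 | 249.8 4.5 333.7 | 250.8 8.5 334.1
324 251.8 -8.1 336.3 | 251.7 -4.1 336.2 | 250.8 0.1 335.9 | 252.3 4.3 336.4 | 251.2 8.4 336.0
```

View pics/w3c.png

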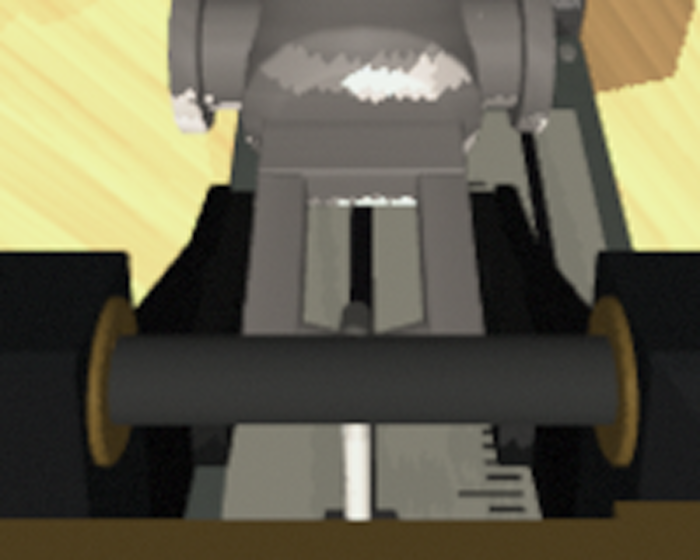

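>>> move_arm(
  rows=[-2,-2.8,0,0,0,0,1,-2.5,-3.5,0,0,0,0,1,-2.5,-3.5,0,0,0,0,1,-2.5,-3.5,0,0,0,0,1,-2.5,-3.5,0,0,0,0,1,-2.5,-3.5,0,0,0,0,1,-2.5,-3.5,0,0,0,0,1,-2.5,-3.2,0,0,0,0,1,0,0,0,0,0,0,1,0,0,0,0,0,0,1],
)

```text
time: 10.1
position: [0.5774, -0.0633, 0.2574]
tool_rot: [0.869, 0.445, -0.193, 0.098]
ft_force: [0.1, 0.0, -2.3]
grip_width: 0.0372
```

```bash
python3 chk.py w4; python3 - <<'E'
from h import *
o,c=snap('scene','s4');
cv2.imwrite('pics/s4c.png',cv2.resize(c['color'][60:220,150:350,::-1],None,fx=3.5,fy=3.5,interpolation=cv2.INTER_CUBIC))
E
```

```text
10.1 [ 0.57744667 -0.06334413  0.25738401] 0.037210610530900544 [ 0.12293103  0.00975368 -2.34956167] [-0.107  0.562  1.347 -0.378  1.467  0.602]
eye est s,y 0.16217603786027024 0.0008761083845389567 0.28298400807374635
210 159.6 -19.6 237.0 | 167.4 -9.4 244.3 | 167.3 0.3 244.1 | 167.4 10.0 244.2 | 167.9 19.0 244.6
216 166.5 -18.2 248.7 | 166.2 -9.3 248.4 | 167.5 0.3 249.5 | 167.7 9.8 249.7 | 167.8 18.6 249.7
222 166.9 -17.8 254.0 | 163.3 -9.3 250.9 | 164.3 0.3 251.7 | 164.3 9.8 251.7 | 167.9 18.3 254.8
228 167.4 -17.4 259.3 | 30.6 -17.9 146.5 | 183.7 0.2 272.6 | 33.0 19.1 148.3 | 167.0 18.0 258.8
234 167.3 -17.0 263.8 | 31.7 -17.4 156.7 | 183.1 0.3 276.2 | 31.8 18.8 156.6 | 167.2 17.6 263.6
240 168.0 -16.6 268.7 | 31.4 -17.1 165.4 | 160.4 0.3 262.9 | 32.1 18.4 165.8 | 167.6 17.3 268.3
246 166.6 -16.4 271.9 | 31.4 -16.7 174.0 | 156.8 0.3 264.8 | 31.7 18.1 174.1 | 167.2 17.0 272.2
252 166.8 -16.1 276.2 | 31.9 -16.4 182.6 | 152.7 0.3 266.4 | 32.4 17.8 182.8 | 167.5 16.6 276.6
258 167.6 -15.7 280.6 | 30.8 -16.1 189.9 | 149.6 0.4 268.7 | 31.6 17.5 190.3 | 167.4 16.4 280.5
264 167.7 -15.4
[... 318 characters left out ...]
.2 323.9 | 219.6 4.8 323.9 | 219.9 9.2 324.0
288 216.0 -9.1 324.0 | 216.6 -4.6 324.3 | 217.2 0.2 324.6 | 217.2 4.9 324.6 | 216.9 9.4 324.4
294 31.4 -28.5 232.6 | 32.2 -14.3 233.0 | 115.0 0.5 274.9 | 33.7 15.7 233.7 | 32.9 29.8 233.3
300 31.6 -28.0 239.0 | 31.6 -14.1 239.0 | 105.1 0.5 274.4 | 31.6 15.6 238.9 | 32.9 29.4 239.5
306 30.9 -27.6 244.7 | 32.0 -13.9 245.2 | 95.4 0.5 274.3 | 32.2 15.4 245.2 | 30.9 29.1 244.6
312 31.7 -27.1 250.9 | 32.9 -13.6 251.4 | 85.4 0.6 274.4 | 30.7 15.2 250.4 | 31.3 28.7 250.6
318 217.0 -8.3 333.9 | 216.9 -4.2 333.9 | 218.1 0.2 334.4 | 217.8 4.5 334.2 | 215.7 8.8 333.4
324 217.0 -8.2 335.6 | 217.0 -4.1 335.6 | 218.8 0.2 336.3 | 218.4 4.4 336.2 | 217.5 8.5 335.8
```

View pics/w4c.png

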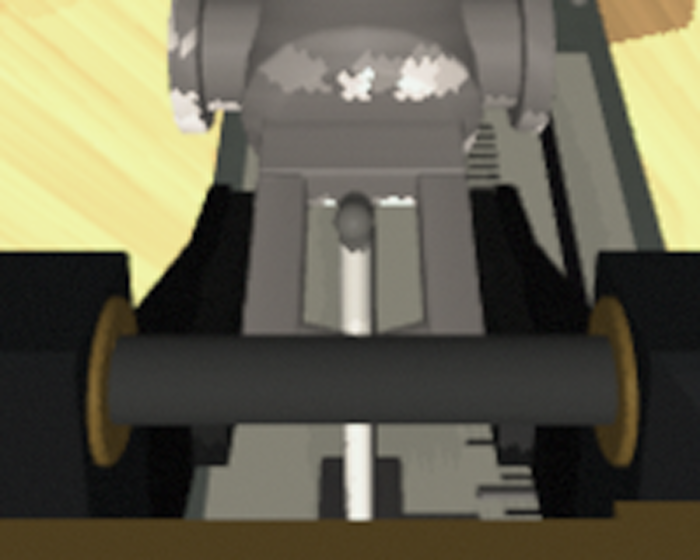

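View pics/s4c.png

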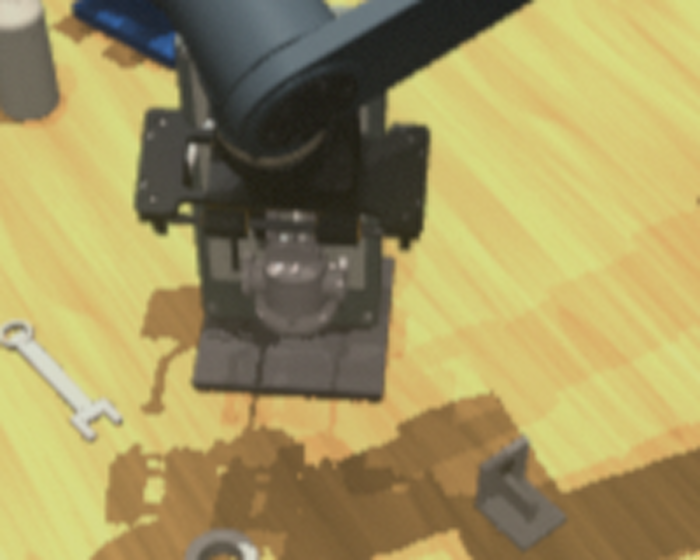

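>>> move_arm(
  rows=[0,0,-3,0,0,0,1,0,0,-3,0,0,0,1,0,0,-3,0,0,0,1,0,0,-3,0,0,0,1,0,0,-2,0,0,0,1,0,0,-1.5,0,0,0,1,0,0,-1.5,0,0,0,1,0,0,-1.5,0,0,0,1,0,0,-1.5,0,0,0,1,0,0,-1.5,0,0,0,1,0,0,-1.5,0,0,0,1,0,0,-1.5,0,0,0,1],
)

```text
time: 11.4
position: [0.5775, -0.0633, 0.2328]
tool_rot: [0.869, 0.445, -0.193, 0.099]
ft_force: [0.3, 0.2, -3.3]
grip_width: 0.0375
```

>>> move_arm(
  rows=[0,0,-1.5,0,0,0,1,0,0,-1.5,0,0,0,1,0,0,-1.5,0,0,0,1,0,0,-2,0,0,0,1,0,0,-2,0,0,0,1,0,0,-2,0,0,0,1,0,0,-2,0,0,0,1,0,0,-1.5,0,0,0,1,0,0,0,0,0,0,1,0,0,0,0,0,0,1],
)

```text
time: 12.4
position: [0.5774, -0.0633, 0.2188]
tool_rot: [0.869, 0.445, -0.193, 0.098]
ft_force: [-0.1, -0.4, -1.9]
grip_width: 0.0379
```

```bash
python3 chk.py w5 | sed -n '1,12p'
```

```text
12.4 [ 0.57735809 -0.06326592  0.21882614] 0.037868024827701796 [-0.08735128 -0.38218973 -1.90524171] [-0.107  0.602  1.386 -0.382  1.394  0.632]
eye est s,y 0.16218722551186968 0.0007584519053180638 0.24442614213045763
210 157.8 -20.0 196.7 | 167.6 -9.6 205.9 | 167.8 0.2 206.1 | 166.6 10.0 204.8 | 167.3 19.0 205.5
216 166.1 -18.4 209.8 | 167.5 -9.3 211.0 | 166.7 0.2 210.3 | 167.6 9.7 210.9 | 166.8 18.7 210.3
222 166.8 -17.9 215.4 | 163.5 -9.4 212.5 | 164.1 0.2 213.0 | 163.7 9.8 212.6 | 167.2 18.2 215.6
228 166.2 -17.6 219.7 | 31.1 -18.0 108.4 | 32.1 0.5 109.1 | 32.2 19.0 109.2 | 167.8 17.8 220.9
234 167.5 -17.1 225.3 | 31.7 -17.6 118.2 | 32.1 0.6 118.5 | 31.5 18.7 117.9 | 167.4 17.5 225.1
240 167.1 -16.8 229.5 | 30.7 -17.3 126.4 | 33.3 0.6 128.2 | 31.2 18.4 126.6 | 167.6 17.1 229.7
246 166.9 -16.5 233.6 | 31.7 -16.8 135.7 | 33.2 0.6 136.8 | 30.6 18.1 134.8 | 166.8 16.9 233.4
252 166.6 -16.2 237.5 | 31.5 -16.5 143.8 | 170.9 0.2 240.4 | 31.3 17.7 143.6 | 166.7 16.6 237.5
258 167.8 -15.8 242.2 | 31.7 -16.2 152.0 | 181.6 0.2 251.4 | 32.3 17.3 152.2 | 167.5 16.2 241.9
264 168.2 -15.5 246.3 | 167.0 -8.0 245.5 | 184.2 0.2 256.4 | 167.0 8.4 245.5 | 168.1 15.9 246.1
```

View pics/w5c.png

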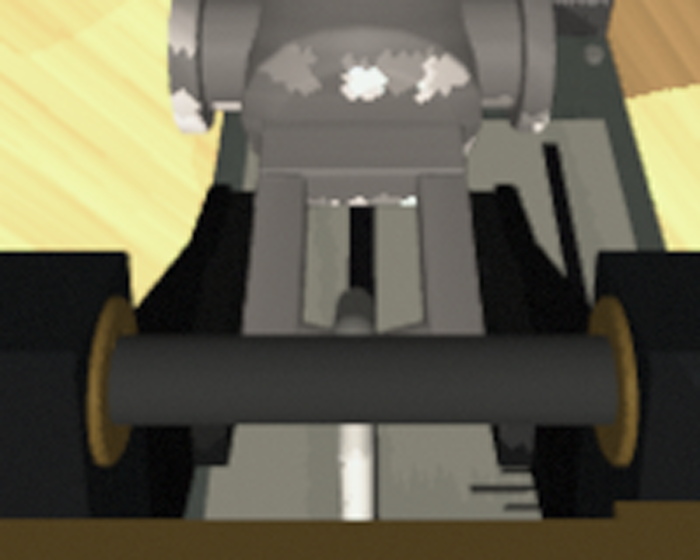

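>>> move_arm(
  rows=[0,0,-1.5,0,0,0,1,0,0,-2,0,0,0,1,0,0,-2,0,0,0,1,0,0,-2,0,0,0,1,0,0,-2,0,0,0,1,0,0,-2,0,0,0,1,0,0,-2,0,0,0,1,0,0,-2,0,0,0,1,0,0,-2,0,0,0,1,0,0,-1.5,0,0,0,1,0,0,-1,0,0,0,1,0,0,0,0,0,0,1],
)

```text
time: 13.65
position: [0.5774, -0.0633, 0.1987]
tool_rot: [0.869, 0.445, -0.193, 0.098]
ft_force: [-0.9, 0.6, -1.1]
grip_width: 0.0374
```

>>> move_arm(
  rows=[0,0,0,0,0,0,1,0,0,0,0,0,0,1],
)

```text
time: 13.85
position: [0.5774, -0.0633, 0.1989]
tool_rot: [0.869, 0.445, -0.193, 0.098]
ft_force: [0.2, -0.2, -1.4]
grip_width: 0.0378
```

>>> move_arm(
  rows=[0,0,0,0,0,0,1],
)

```text
time: 13.95
position: [0.5774, -0.0633, 0.1989]
tool_rot: [0.869, 0.445, -0.193, 0.098]
ft_force: [-1.0, 0.0, -0.3]
grip_width: 0.0374
```

>>> move_arm(
  rows=[0,0,0,0,0,0,1],
)

```text
time: 14.05
position: [0.5774, -0.0633, 0.1989]
tool_rot: [0.869, 0.445, -0.193, 0.098]
ft_force: [0.2, 0.4, -2.3]
grip_width: 0.038
```

>>> move_arm(
  rows=[0,0,0,0,0,0,1],
)

```text
time: 14.15
position: [0.5774, -0.0633, 0.1989]
tool_rot: [0.869, 0.445, -0.193, 0.098]
ft_force: [-0.3, 0.4, -1.0]
grip_width: 0.0377
```

```bash
cat > avg.py <<'E'
from h import *
import sys
n=int(sys.argv[1]);F=[]
for i in range(n):
    robot.camera('wrist'); o=robot.get_obs(); F.append(np.r_[o['ft_force'],o['moment']])
F=np.array(F);print(o['time'],o['position'],F.mean(0).round(3),(F.std(0)/n**.5).round(3))
E
python3 avg.py 24
```

```text
15.35 [ 0.57743976 -0.06327865  0.19884763] [-0.244  0.067 -0.785  0.19  -0.045 -0.041] [0.101 0.074 0.117 0.006 0.006 0.006]
```

>>> move_arm(
  rows=[0,0,-1,0,0,0,1,0,0,-1.5,0,0,0,1,0,0,-1.5,0,0,0,1,0,0,-1.5,0,0,0,1,0,0,-1.5,0,0,0,1,0,0,-1.5,0,0,0,1,0,0,-1.5,0,0,0,1,0,0,-1,0,0,0,1,0,0,-1,0,0,0,1,0,0,-1,0,0,0,1,0,0,0,0,0,0,1,0,0,0,0,0,0,1],
)

```text
time: 16.55
position: [0.5774, -0.0633, 0.1858]
tool_rot: [0.869, 0.445, -0.193, 0.098]
ft_force: [0.1, 0.6, 0.1]
grip_width: 0.0377
```

```bash
python3 avg.py 50;python3 chk.py w6 | sed -n '1,12p'
```

```text
19.05 [ 0.57743081 -0.06330106  0.18582959] [-0.336  0.218 -0.033  0.154 -0.011 -0.025] [0.064 0.074 0.068 0.004 0.003 0.004]
19.05 [ 0.57743081 -0.06330106  0.18582959] 0.03803653236349003 [-0.50902583  0.90918443 -0.95057571] [-0.107  0.64   1.414 -0.387  1.332  0.657]
eye est s,y 0.1622015622042996 0.0008379479575903181 0.2114295872059689
210 159.0 -19.7 164.8 | 167.8 -9.5 173.0 | 168.1 0.2 173.3 | 167.8 9.9 173.0 | 167.5 19.0 172.6
216 167.0 -18.2 177.6 | 167.1 -9.3 177.6 | 167.0 0.2 177.5 | 167.3 9.8 177.7 | 166.8 18.7 177.2
222 167.0 -17.8 182.6 | 163.7 -9.3 179.7 | 163.8 0.3 179.7 | 164.5 9.8 180.3 | 166.7 18.4 182.2
228 167.4 -17.4 187.7 | 31.1 -17.9 75.3 | 31.9 0.6 75.9 | 31.4 19.2 75.4 | 168.3 17.8 188.3
234 167.8 -17.0 192.6 | 31.9 -17.4 85.3 | 33.0 0.7 86.1 | 32.4 18.7 85.6 | 167.0 17.6 191.9
240 167.1 -16.7 196.5 | 32.1 -17.1 94.4 | 31.9 0.7 94.2 | 31.5 18.4 93.8 | 167.5 17.2 196.7
246 166.8 -16.5 200.5 | 32.3 -16.7 103.1 | 32.4 0.7 103.2 | 30.7 18.2 101.8 | 166.7 17.0 200.4
252 166.9 -16.1 204.7 | 33.1 -16.3 111.9 | 169.4 0.3 206.4 | 32.8 17.7 111.6 | 167.0 16.7 204.6
258 168.3 -15.7 209.5 | 31.8 -16.1 119.0 | nan nan nan | 32.1 17.4 119.1 | 167.9 16.3 209.2
264 168.0 -15.4 213.2 | 166.2 -7.9 212.0 | 183.7 0.2 223.1 | 167.3 8.4 212.6 | 167.5 16.0 212.7
```

View pics/w6c.png

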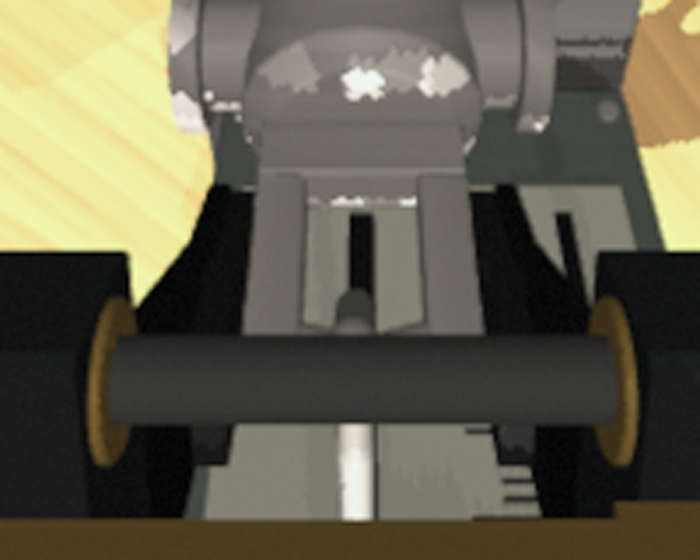

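>>> move_arm(
  rows=[-0.2,0.15,0,0,0,0,1,-0.2,0.15,-0.3,0,0,0,1,0,0,0,0,0,0,1,0,0,0,0,0,0,1],
)

```text
time: 19.5
position: [0.5772, -0.0631, 0.1856]
tool_rot: [0.869, 0.445, -0.193, 0.099]
ft_force: [0.3, -0.8, 0.2]
grip_width: 0.0375
```

```bash
python3 avg.py 40
```

```text
21.5 [ 0.57701739 -0.0629877   0.18554009] [ 0.309 -0.128 -0.215  0.091 -0.113  0.025] [0.079 0.078 0.066 0.005 0.006 0.005]
```

>>> move_arm(
  rows=[0.15,-0.12,-0.7,0,0,0,1,0,0,-0.7,0,0,0,1,0,0,0,0,0,0,1,0,0,0,0,0,0,1],
  grip_force=15,
)

```text
time: 21.9
position: [0.5771, -0.063, 0.1841]
tool_rot: [0.869, 0.445, -0.193, 0.098]
ft_force: [-0.1, 1.5, 0.4]
grip_width: 0.0379
```

```bash
python3 avg.py 30
```

```text
23.4 [ 0.57711083 -0.06311595  0.18414807] [-0.842  0.949 -0.244  0.208  0.014 -0.064] [0.101 0.107 0.092 0.006 0.007 0.006]
```

>>> move_arm(
  rows=[-0.12,0.09,-1,0,0,0,1,0,0,-1,0,0,0,1,0,0,0,0,0,0,1,0,0,0,0,0,0,1],
  grip_force=6,
)

```text
time: 23.8
position: [0.5771, -0.0631, 0.1821]
tool_rot: [0.869, 0.445, -0.193, 0.098]
ft_force: [-0.1, 0.4, -0.9]
grip_width: 0.0383
```

```bash
python3 avg.py 30
```

```text
25.3 [ 0.57707348 -0.06302551  0.18215665] [-0.498  0.415 -0.046  0.174  0.017 -0.048] [0.085 0.1   0.094 0.007 0.006 0.006]
```

>>> move_arm(
  rows=[-0.1,0.08,0,0,0,0,1,0,0,0,0,0,0,1,0,0,0,0,0,0,0.55,0,0,0,0,0,0,0.53,0,0,0,0,0,0,0.5,0,0,0,0,0,0,0.45,0,0,0,0,0,0,0.4,0,0,0,0,0,0,0.35,0,0,0,0,0,0,0.3,0,0,0,0,0,0,0.3],
)

```text
time: 26.3
position: [0.5769, -0.0629, 0.1821]
tool_rot: [0.869, 0.445, -0.193, 0.098]
ft_force: [0.1, -0.1, 0.5]
grip_width: 0.0594
```

```bash
python3 avg.py 10; python3 chk.py w7 | sed -n '1,12p'
```

```text
26.8 [ 0.57697756 -0.06292409  0.18213786] [-0.227  0.153  0.263  0.121 -0.065  0.003] [0.151 0.142 0.111 0.007 0.007 0.007]
26.8 [ 0.57697756 -0.06292409  0.18213786] 0.06114270185144698 [-0.61223674 -0.49713694  0.13778338] [-0.107  0.644  1.419 -0.388  1.325  0.661]
eye est s,y 0.1622400129510789 0.0002496100684651753 0.20773786242708905
210 167.2 -19.2 168.8 | 168.4 -10.0 169.8 | 167.8 -0.3 169.3 | 167.5 9.4 168.9 | 157.6 19.9 159.6
216 167.2 -18.8 174.0 | 167.8 -9.8 174.5 | 168.5 -0.3 175.1 | 167.4 9.2 174.0 | 30.2 37.5 50.8
222 167.1 -18.4 178.9 | 164.6 -9.9 176.7 | 163.3 -0.3 175.6 | 163.8 9.3 175.9 | 166.8 17.8 178.5
228 166.5 -18.1 183.2 | 158.1 -10.1 176.2 | 32.8 0.1 72.9 | 159.2 9.4 177.1 | 168.5 17.2 184.7
234 167.4 -17.6 188.5 | 31.7 -18.0 81.4 | 32.0 0.1 81.6 | 32.0 18.2 81.5 | 168.1 16.9 188.9
240 167.4 -17.3 193.0 | nan nan nan | 32.1 0.1 90.6 | 32.8 17.8 91.1 | 166.6 16.8 192.2
246 166.4 -17.1 196.5 | 32.0 -17.3 99.2 | 33.1 0.1 99.9 | 31.6 17.5 98.8 | 168.1 16.3 197.6
252 166.6 -16.8 200.8 | 31.8 -17.0 107.3 | 168.0 -0.3 201.7 | 30.5 17.3 106.3 | 167.6 16.0 201.4
258 167.0 -16.4 205.0 | 31.4 -16.7 115.0 | 180.9 -0.4 214.2 | 33.1 16.8 116.0 | 167.6 15.7 205.3
264 166.7 -16.2 208.6 | 167.2 -8.5 208.9 | 184.9 -0.4 220.1 | 166.9 7.9 208.7 | 166.5 15.6 208.4
```

View pics/w7c.png

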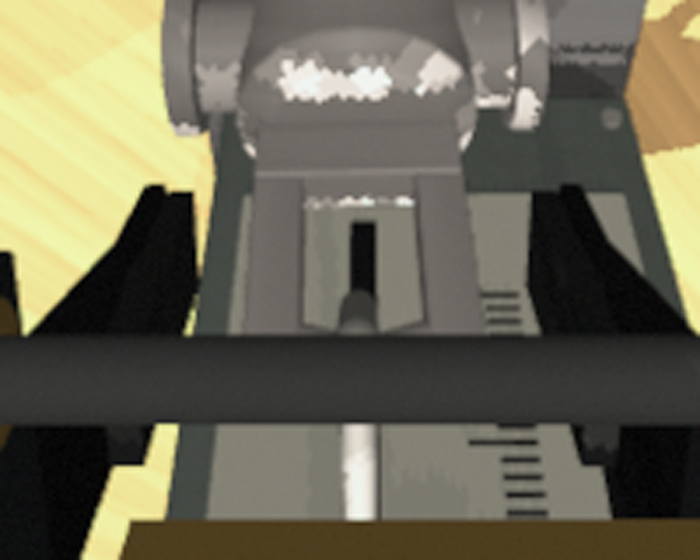

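>>> move_arm(
  rows=[1,1.4,3.6,0,0,0,0.3,2,2.7,7.2,0,0,0,0.3,2.5,3.4,9,0,0,0,0.3,3,4.1,10.9,0,0,0,0.3,4,5.5,14.5,0,0,0,0.3,5,6.9,18.1,0,0,0,0.3,5,6.9,18.1,0,0,0,0.3,5,6.9,18.1,0,0,0,0.6,2.5,3.2,9.5,0,0,0,1],
  grip_force=20,
)

```text
time: 27.75
position: [0.6084, -0.0211, 0.2939]
tool_rot: [0.869, 0.445, -0.191, 0.1]
ft_force: [-1.0, 0.3, -0.6]
grip_width: 0.0517
```

```bash
cat > look.py <<'E'
from h import *
import sys
n=sys.argv[1]
o,c=snap('wrist',n+'w'); wcam(c,o); np.save('Pw.npy',cloud(c))
print(o['time'],o['position'],o['ft_force'])
o2,c2=snap('scene',n+'s'); np.save('Ps.npy',cloud(c2))
cv2.imwrite('pics/'+n+'sc.png',cv2.resize(c2['color'][60:220,150:350,::-1],None,fx=3.5,fy=3.5,interpolation=cv2.INTER_CUBIC))
ys=np.array([.809,-.588]);f=np.array([.588,.809]);O=np.array([.4861,-.1875])
for cam,cc in (('wrist',c),('scene',c2)):
  for th in ('pointer','marker_index','marker_top','hook_bowl','eye_top'):
    for r in robot.spot_point(cam,th)[:1]:
        try:
            w=world(cc,*r['at']);d=w[:2]-O;print(cam,th,np.round(r['at'],1),round(r['conf'],2),'s,y,z',(d@f).round(4),(d@ys).round(4),w[2].round(4))
        except Exception as e: print(cam,th,r,e)
E
python3 look.py w8
```

```text
27.75 [ 0.60835558 -0.02108335  0.29391287] [-1.02623667  0.33889005 -0.62174041]
wrist pointer [277.5 263.4] 0.94 s,y,z 0.0324 0.0338 0.2004
wrist marker_index [278.9 300.2] 0.48 s,y,z 0.0322 0.0321 0.2503
wrist hook_bowl [248.3 194.5] 0.74 s,y,z 0.1664 -0.0036 0.21
wrist eye_top [251.5 198.5] 0.71 s,y,z 0.166 -0.0005 0.2151
scene marker_top [204.4 109.2] 0.5 s,y,z 0.2393 0.0517 0.3827
scene hook_bowl [234.9 139.8] 0.43 s,y,z 0.1625 -0.003 0.211
scene eye_top [232.  140.7] 0.67 s,y,z 0.1662 0.0043 0.2107
```

View pics/w8w.png

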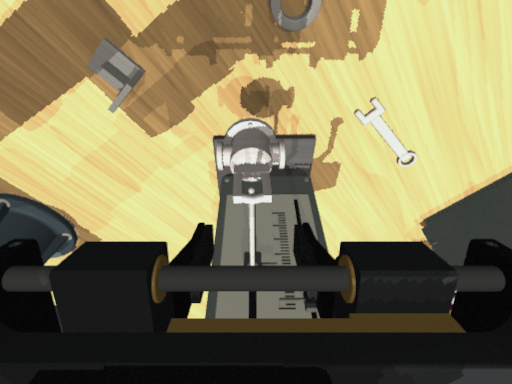

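View pics/w8sc.png

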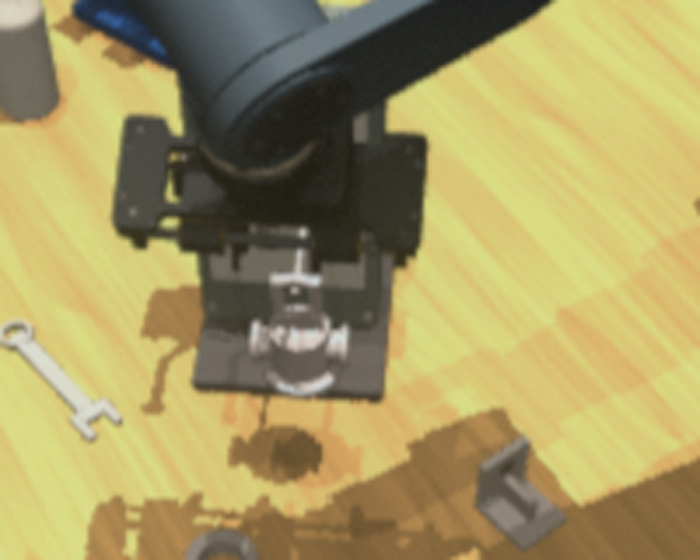

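```bash
python3 - <<'E'
from h import *
ys=np.array([.809,-.588]);f=np.array([.588,.809]);O=np.array([.4861,-.1875])
P=np.load('Pw.npy');d=P[...,:2]-O;s=d@f;y=d@ys
m=(s>.05)&(s<.135)&(abs(y)<.006)&(P[...,2]>.15)
i=np.where(m);print(m.sum())
for v in np.unique(i[0]):
    k=m[v];z=P[v,k,2]; print(v,s[v,k].mean().round(4),np.sort(z)[-2:].round(4),np.median(z).round(4),y[v,k].mean().round(4))
print(P[255:275:2,268:290:2,2].round(3)); print(s[255:275:2,268:290:2].round(3))
E
python3 -c "
import cv2;a=cv2.imread('pics/w8w.png');cv2.imwrite('pics/w8z.png',cv2.resize(a[180:325,190:340],None,fx=4.1,fy=4.1,interpolation=cv2.INTER_CUBIC))"
```

```text
222
223 0.1341 [0.2186 0.2188] 0.2185 -0.0005
224 0.1333 [0.2193 0.2193] 0.2191 -0.0005
225 0.1313 [0.2194 0.2197] 0.2189 -0.0005
226 0.1306 [0.2203 0.2204] 0.2193 -0.0005
227 0.1285 [0.2198 0.2198] 0.2192 -0.0005
228 0.1267 [0.2199 0.2201] 0.219 -0.0005
229 0.1258 [0.2193 0.2208] 0.2193 0.0
230 0.1241 [0.2191 0.22  ] 0.2191 0.0
231 0.1223 [0.2195 0.2198] 0.2194 0.0
232 0.1206 [0.2194 0.2196] 0.2192 0.0001
233 0.1186 [0.2189 0.2195] 0.2185 0.0001
234 0.117 [0.2193 0.2198] 0.219 0.0001
235 0.1155 [0.2193 0.2194] 0.2191 0.0001
236 0.1138 [0.2196 0.2197] 0.2192 0.0001
237 0.1126 [0.2195 0.2202] 0.2194 0.0001
238 0.1107 [0.2196 0.2201] 0.2195 0.0001
239 0.1082 [0.2191 0.2198] 0.2187 0.0001
240 0.1069 [0.2194 0.2196] 0.2192 0.0001
241 0.1053 [0.2196 0.2197] 0.2195 0.0001
242 0.1033 [0.2194 0.2194] 0.2189 0.0001
243 0.1018 [0.2198 0.2203] 0.2188 0.0001
244 0.1001 [0.2198 0.2199] 0.2194 0.0001
245 0.098 [0.2194 0.2194] 0.2193 0.0001
246 0.0961 [0.2191 0.2192] 0.219 0.0001
247 0.0943 [0.2189 0.2203] 0.2189 0.0001
248 0.0922 [0.219  0.2196] 0.2188 0.0001
249 0.0904 [0.2193 0.2197] 0.2192 0.00
[... 1292 characters left out ...]
9 0.358]]
[[0.032 0.034 0.031 0.033 0.033 0.032 0.032 0.032 0.032 0.033 0.033]
 [0.032 0.032 0.033 0.032 0.033 0.031 0.033 0.032 0.033 0.032 0.031]
 [0.031 0.032 0.032 0.032 0.032 0.033 0.031 0.033 0.033 0.033 0.032]
 [0.032 0.032 0.033 0.032 0.032 0.032 0.033 0.031 0.031 0.032 0.032]
 [0.041 0.041 0.04  0.04  0.042 0.033 0.032 0.031 0.033 0.033 0.033]
 [0.272 0.272 0.272 0.272 0.271 0.271 0.271 0.272 0.272 0.272 0.272]
 [0.273 0.273 0.273 0.273 0.272 0.274 0.272 0.273 0.273 0.274 0.274]
 [0.273 0.272 0.273 0.272 0.274 0.273 0.272 0.272 0.273 0.273 0.272]
 [0.274 0.274 0.273 0.273 0.273 0.273 0.273 0.274 0.273 0.274 0.274]
 [0.273 0.273 0.273 0.273 0.273 0.273 0.273 0.273 0.273 0.274 0.273]]
```

View pics/w8z.png

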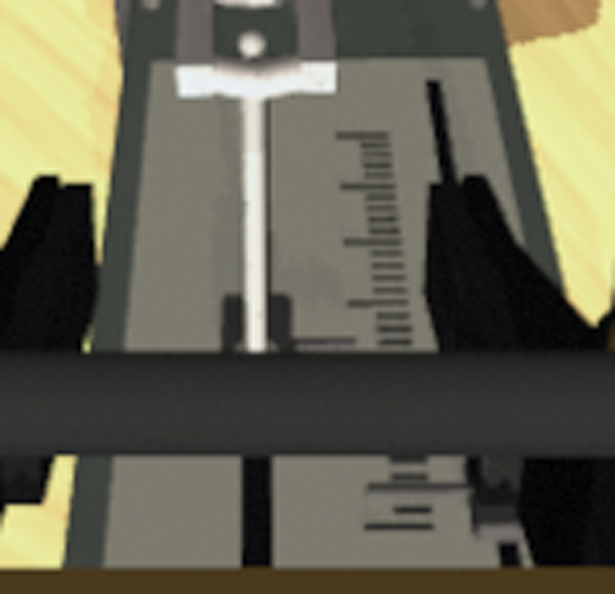

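>>> move_arm(
  rows=[0,0,20,0,0,0,1,2,-17,0,0,0,0,1,2,-20,0,0,0,0,1,2,-20,0,0,0,0,1,2,-20,0,0,0,0,1,2,-20,0,0,0,0,1,2,-20,0,0,0,0,1,2.5,-14,0,0,0,0,1,0,0,0,0,0,0,1,0,0,0,0,0,0,1],
  grip_force=20,
)

```text
time: 29.35
position: [0.6214, -0.153, 0.3109]
tool_rot: [0.869, 0.444, -0.193, 0.098]
ft_force: [0.1, -0.4, 0.5]
grip_width: 0.0008
```

```bash
python3 look.py w9
```

```text
29.35 [ 0.62135387 -0.15298648  0.31093021] [ 0.05178225 -0.36198823  0.53703907]
wrist pointer [198.5 196. ] 0.71 s,y,z 0.0316 0.0265 0.1926
wrist marker_index [191.8 231.8] 0.95 s,y,z 0.031 0.0271 0.2439
wrist marker_top [252.4 195.2] 0.71 s,y,z 0.1144 0.0881 0.2773
wrist hook_bowl [138.7  86.7] 0.84 s,y,z 0.1664 0.0013 0.2127
wrist eye_top [141.3  91.2] 0.84 s,y,z 0.1644 0.0038 0.2162
scene pointer [235.1 166.8] 0.64 s,y,z 0.1866 -0.0043 0.1295
scene marker_index [225.   97.5] 0.69 s,y,z 0.0438 0.0366 0.2493
scene marker_top [202.7 109.6] 0.44 s,y,z 0.1232 0.0833 0.2732
scene hook_bowl [234.8 140.1] 0.54 s,y,z 0.1654 -0.0031 0.2129
scene eye_top [235.1 139.5] 0.78 s,y,z 0.1641 -0.0037 0.2138
```

View pics/w9w.png

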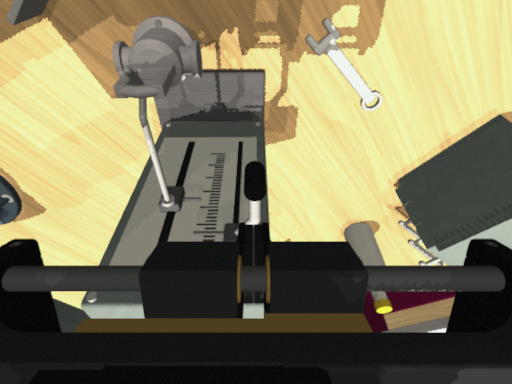

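View pics/w9sc.png

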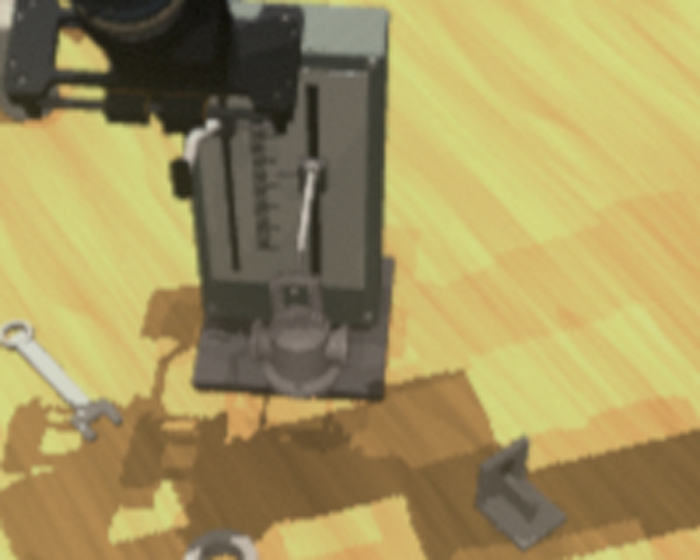

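>>> move_arm(
  rows=[0,0,-5,0,0,0,1,0,0,-6,0,0,0,1,0,0,-6,0,0,0,1,0,0,-6,0,0,0,1,0,0,-6,0,0,0,1,0,0,-6,0,0,0,1,0,0,-6,0,0,0,1,0,0,-6,0,0,0,1,0,0,-6,0,0,0,1,0,0,-6,0,0,0,1,0,0,-4,0,0,0,1,0,0,0,0,0,0,1],
)

```text
time: 31.15
position: [0.6214, -0.1529, 0.2472]
tool_rot: [0.869, 0.445, -0.193, 0.098]
ft_force: [-0.2, -0.7, 0.6]
grip_width: 0.0005
```

```bash
python3 look.py w10; python3 -c "
import cv2;a=cv2.imread('pics/w10w.png');cv2.imwrite('pics/w10z.png',cv2.resize(a[100:245,130:330],None,fx=4,fy=4,interpolation=cv2.INTER_CUBIC))"
```

```text
31.15 [ 0.62136265 -0.15290652  0.24721066] [-0.22923501 -0.69255893  0.5717283 ]
wrist marker_top [254.2 223. ] 0.84 s,y,z 0.1179 0.0892 0.2426
wrist hook_bowl [109.2 132. ] 0.58 s,y,z 0.1656 0.0029 0.2132
wrist eye_top [107.4 132.6] 0.78 s,y,z 0.1659 0.0023 0.2143
scene pointer [229.9 106.7] 0.67 s,y,z 0.1765 0.0044 0.3378
scene marker_top [204.3 118.6] 0.53 s,y,z 0.1202 0.0824 0.2389
scene hook_bowl [233.2 138.7] 0.55 s,y,z 0.1552 0.0025 0.207
scene eye_top [231.6 139.7] 0.59 s,y,z 0.1634 0.0056 0.2114
```

View pics/w10z.png

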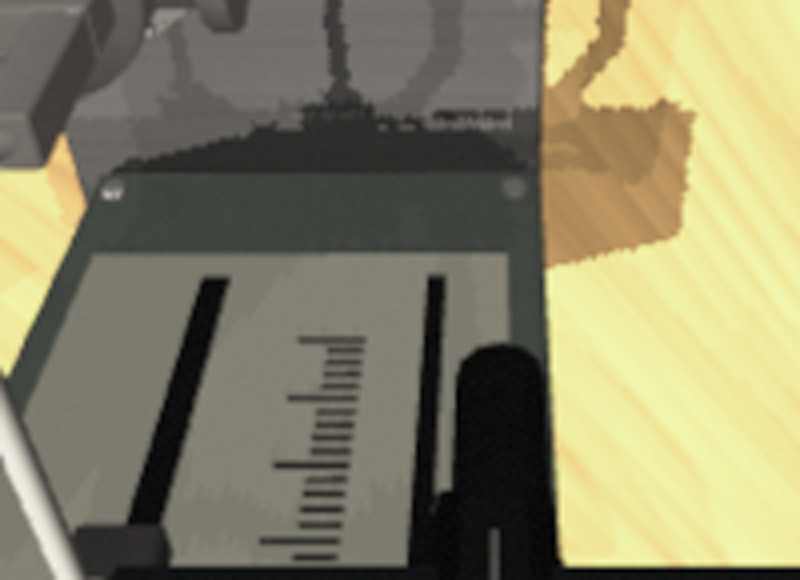

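View pics/w10sc.png

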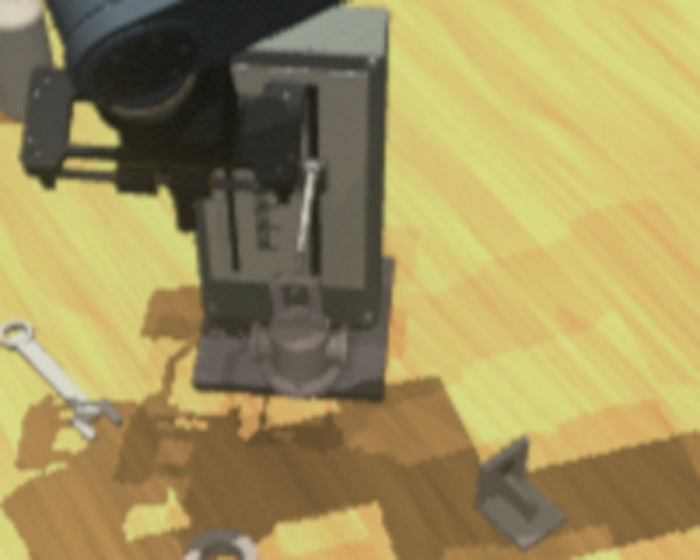

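>>> move_arm(
  rows=[0,0,-3,0,0,0,1,0,0,-4,0,0,0,1,0,0,-4,0,0,0,1,0,0,-2,0,0,0,1,0,0,0,0,0,0,1,0,0,0,0,0,0,1],
)

```text
time: 32.35
position: [0.6213, -0.1529, 0.2348]
tool_rot: [0.869, 0.445, -0.193, 0.098]
ft_force: [0.3, -0.7, 0.3]
grip_width: 0.0008
```

>>> move_arm(
  rows=[0,0,5,0,0,0,1,0,0,10,0,0,0,1,0,0,15,0,0,0,1,0,0,15,0,0,0,1,0,0,15,0,0,0,1,0,0,10,0,0,0,1,0,0,0,0,0,0,1,0,0,0,0,0,0,1],
)

```text
time: 33.15
position: [0.6214, -0.1528, 0.3053]
tool_rot: [0.869, 0.445, -0.193, 0.098]
ft_force: [-0.5, -0.2, 0.1]
grip_width: 0.0005
```

```bash
python3 look.py w11; python3 -c "
import cv2;a=cv2.imread('pics/w11w.png');cv2.imwrite('pics/w11z.png',cv2.resize(a[130:245,130:290],None,fx=5,fy=5,interpolation=cv2.INTER_CUBIC))"
```

```text
33.15 [ 0.62136487 -0.15284555  0.30533604] [-0.521945   -0.19186873  0.11167396]
wrist pointer [202.5 199.6] 0.72 s,y,z 0.0314 0.0318 0.1925
wrist marker_index [196.7 200.7] 0.66 s,y,z 0.0314 0.0256 0.1943
wrist hook_bowl [202.4 134.5] 0.64 s,y,z 0.0296 0.0128 0.0523
wrist eye_top [136.5  95.3] 0.63 s,y,z 0.1636 0.0016 0.216
scene pointer [227.1 108. ] 0.68 s,y,z 0.0341 0.0338 0.2027
scene marker_top [205.5 121.5] 0.45 s,y,z 0.1174 0.0807 0.2258
scene hook_bowl [233.6 142.2] 0.7 s,y,z 0.1669 0.0001 0.2061
scene eye_top [233.3 138.9] 0.95 s,y,z 0.1577 0.0019 0.2088
```

View pics/w11z.png

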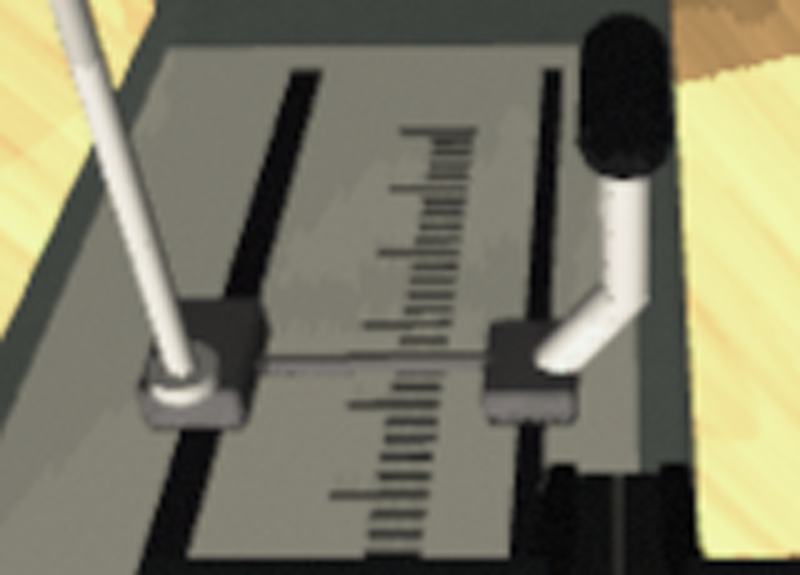

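View pics/w11sc.png

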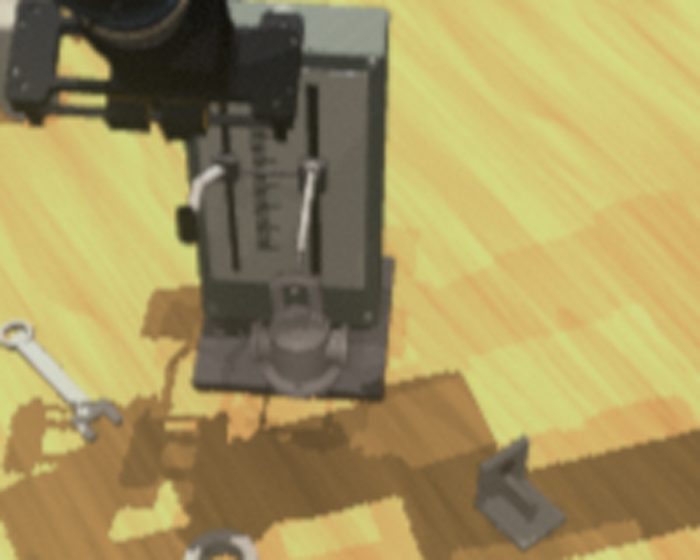

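```bash
python3 - <<'E'
from h import *
a=cv2.imread('pics/w11w.png')
cv2.imwrite('pics/w11zz.png',cv2.resize(a[190:216,176:236],None,fx=13,fy=13,interpolation=cv2.INTER_NEAREST))
g=cv2.cvtColor(a,cv2.COLOR_BGR2GRAY)
for u in range(182,230,2): print(u,g[196:210,u])
E
```

```text
182 [ 27  27  27  33  48  49  60  69  74 101 123 129 130 130]
184 [ 99 108 123 129 118  77  95 117 111 122 129 130 130 129]
186 [123 128 130 129 118  78  95 118 115 122 130 129 129 129]
188 [130 130 130 130 117  78  96 120 103 115 131 130 128 130]
190 [127 129 129 130 118  78  96 119 117 124 129 130 128 129]
192 [124 127 130 130 117  79  96 119 122 126 129 130 129 129]
194 [130 129 130 129 118  78  95 118 118 124 129 128 130 129]
196 [127 129 130 129 117  78  96 118 119 123 129 130 130 129]
198 [125 129 130 130 114  77  94 118 118 124 130 130 130 129]
200 [126 129 130 129  93  67 105 119 114 122 130 128 127 127]
202 [124 129 128 130  92  69 104 120 125 129 127 126 124 123]
204 [118 129 129 129  92  68 104 119 125 130 129 129 128 120]
206 [119 129 129 131  93  68 105 120 126 130 130 130 128 113]
208 [118 129 130 127  89  81 110 121 121 124 106  84 108 107]
210 [115  89  77 111  88  81 111 120  94 105  97  56  98 107]
212 [120  83  77 112  88  81 110 119  95 105  97  54 101 111]
214 [125  84  79 119  92  81 110 119  96 109  98  54  98 108]
216 [127  87  74 111  87  80 109 120  95 105  96  54  99 107]
218 [123  81  76 113  87  81 110 119 102 113 121 103 117 127]
220 [129 129 130 130  92  81 111 120 127 129 130 129 129 129]
222 [130 130 130 130  92  81 110 119 127 130 130 129 129 130]
224 [129 128 129 130  92  80 111 118 126 129 129 130 129 129]
226 [118 114 118 117  83  76  91  84  94 103  96  89  96 102]
228 [ 42  42  41  41  45  50  49  44  45  46  47  48  80 108]
```

View pics/w11zz.png

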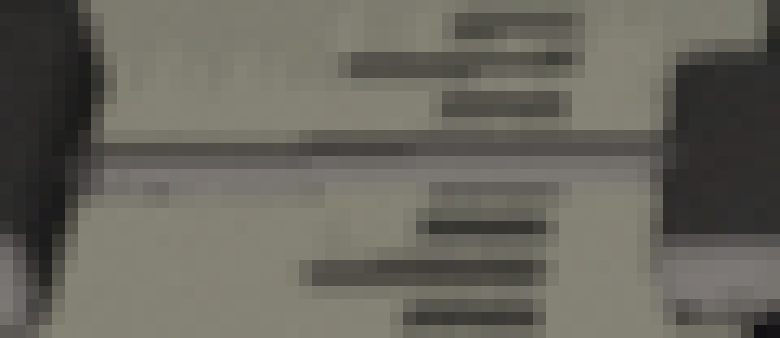

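```bash
python3 - <<'E'
from h import *
ys=np.array([.809,-.588]);f=np.array([.588,.809]);O=np.array([.4861,-.1875])
o,c=snap('wrist','w12'); wcam(c,o); P=cloud(c)
d=P[...,:2]-O;s=d@f;y=d@ys
for v in range(197,208): print(v,[ '%.1f/%.1f'%(1000*np.median(s[v,a:b]),1000*np.median(P[v,a:b,2])) for a,b in ((184,191),(191,198),(200,207),(209,216),(217,225))], (1000*y[v,198]).round(1))
m=(s>.07)&(s<.13)&(abs(y)<.006)&(P[...,2]>.15)
print('wire',np.percentile(P[m][:,2],[50,75,95]),o['time'])
g=cv2.cvtColor(c['color'],cv2.COLOR_RGB2GRAY); print(g[196:210,190],g[196:210,222])
n,ct=snap('top','t12'); Pt=cloud(ct)
P0=np.load('P.npy')
cv2.imwrite('pics/t12c.png',cv2.resize(ct['color'][100:300,140:400,::-1],None,fx=3,fy=3))
E
```

```text
197 ['31.8/188.7', '31.9/188.7', '31.7/188.5', '32.5/189.3', '32.5/189.2'] 26.3
198 ['32.0/190.5', '31.8/190.3', '31.9/190.3', '31.8/190.2', '32.1/190.4'] 26.7
199 ['31.8/191.9', '31.6/191.7', '31.9/192.0', '32.3/192.3', '32.4/192.3'] 26.7
200 ['32.0/193.7', '31.6/193.3', '43.7/205.4', '43.5/205.1', '43.9/205.5'] 27.2
201 ['41.6/204.9', '41.7/204.9', '43.2/206.3', '43.5/206.6', '43.3/206.4'] 29.9
202 ['40.9/205.6', '41.3/206.0', '42.2/206.9', '42.0/206.7', '41.8/206.4'] 29.8
203 ['39.4/205.7', '39.5/205.7', '40.3/206.5', '40.9/207.1', '40.4/206.5'] 29.6
204 ['37.4/205.3', '38.0/205.8', '32.1/200.0', '32.3/200.1', '32.2/200.0'] 29.6
205 ['31.6/201.1', '31.8/201.3', '32.0/201.4', '31.7/201.1', '32.2/201.5'] 28.2
206 ['31.6/202.7', '32.3/203.3', '31.6/202.5', '32.2/203.1', '32.1/202.9'] 28.3
207 ['31.9/204.4', '32.0/204.5', '32.1/204.5', '32.9/205.2', '32.4/204.8'] 28.4
wire [0.21891402 0.21938696 0.22016349] 33.75
[127 130 129 129 118  79  94 118 115 122 130 129 130 130] [129 130 129 129  92  69 104 120 126 129 130 131 130 130]
```

View pics/t12c.png

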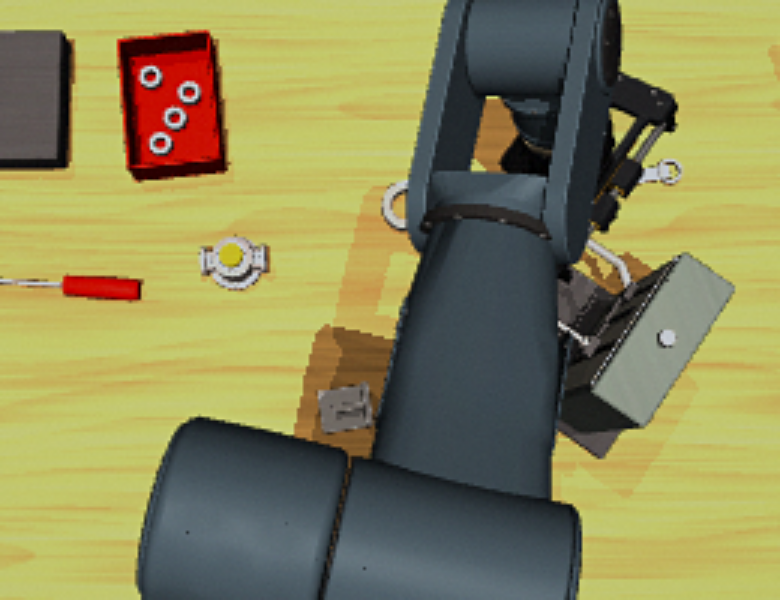

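>>> move_arm(
  rows=[0,0,-10,0,0,0,1,0,0,-15,0,0,0,1,0,0,-15,0,0,0,1,0,0,-15,0,0,0,1,0,0,-10,0,0,0,1,0,0,-4,0,0,0,1,0,0,-1,0,0,0,1,0,0,-1,0,0,0,1,0,0,0,0,0,0,1,0,0,0,0,0,0,1],
)

```text
time: 34.85
position: [0.6218, -0.1531, 0.2347]
tool_rot: [0.869, 0.445, -0.192, 0.099]
ft_force: [-0.6, 0.7, -0.1]
grip_width: 0.0007
```

>>> move_arm(
  rows=[0,0,5,0,0,0,1,0,0,10,0,0,0,1,0,0,15,0,0,0,1,0,0,15,0,0,0,1,0,0,15,0,0,0,1,0,0,11,0,0,0,1,0,0,0,0,0,0,1,0,0,0,0,0,0,1],
)

```text
time: 35.65
position: [0.6214, -0.1528, 0.3054]
tool_rot: [0.869, 0.445, -0.193, 0.098]
ft_force: [0.4, 0.0, -0.1]
grip_width: 0.0003
```

```bash
python3 - <<'E'
from h import *
ys=np.array([.809,-.588]);f=np.array([.588,.809]);O=np.array([.4861,-.1875])
o,c=snap('wrist','w13'); wcam(c,o); P=cloud(c)
d=P[...,:2]-O;s=d@f;y=d@ys
for v in range(197,208): print(v,[ '%.1f/%.1f'%(1000*np.median(s[v,a:b]),1000*np.median(P[v,a:b,2])) for a,b in ((184,191),(191,198),(200,207),(209,216),(217,225))], (1000*y[v,198]).round(1))
m=(s>.07)&(s<.13)&(abs(y)<.006)&(P[...,2]>.15)
print('wire',np.percentile(P[m][:,2],[50,75,95]),o['time'],o['position'])
g=cv2.cvtColor(c['color'],cv2.COLOR_RGB2GRAY); print(g[196:210,190],g[196:210,222])
cv2.imwrite('pics/w13zz.png',cv2.resize(c['color'][185:221,170:236,::-1],None,fx=12,fy=12,interpolation=cv2.INTER_NEAREST))
E
```

```text
197 ['31.5/188.5', '31.8/188.7', '31.8/188.7', '33.0/189.9', '32.6/189.4'] 26.5
198 ['32.1/190.7', '32.3/190.9', '32.3/190.9', '31.9/190.4', '32.2/190.7'] 26.6
199 ['32.3/192.5', '32.4/192.6', '32.0/192.2', '32.1/192.2', '32.4/192.4'] 26.8
200 ['31.8/193.6', '31.7/193.5', 'nan/nan', '43.6/205.4', '43.8/205.5'] 27.2
201 ['41.3/204.7', '41.5/204.9', '43.0/206.3', '42.9/206.2', '43.0/206.2'] 29.8
202 ['41.0/205.9', '40.4/205.3', '41.2/206.0', '41.0/205.8', '41.2/205.9'] 29.9
203 ['38.8/205.3', '38.9/205.3', '39.9/206.2', '40.1/206.4', '40.1/206.3'] 29.6
204 ['37.2/205.1', '37.6/205.5', '32.1/200.1', '32.1/200.0', '32.4/200.3'] 29.5
205 ['32.0/201.7', '32.0/201.6', '32.2/201.8', '32.5/202.0', '32.4/201.8'] 28.4
206 ['32.4/203.5', '31.5/202.6', '32.6/203.6', '33.2/204.1', '32.3/203.3'] 28.4
207 ['32.0/204.6', '32.6/205.2', '32.2/204.8', '32.7/205.3', '32.3/204.8'] 28.8
wire [0.21899351 0.21958059 0.22021152] 35.65 [ 0.62140388 -0.15281617  0.30535308]
[128 129 130 129 118  78  96 119 118 125 130 129 130 129] [130 130 128 107  65  96 120 124 128 130 129 129 128 129]
```

View pics/w13zz.png

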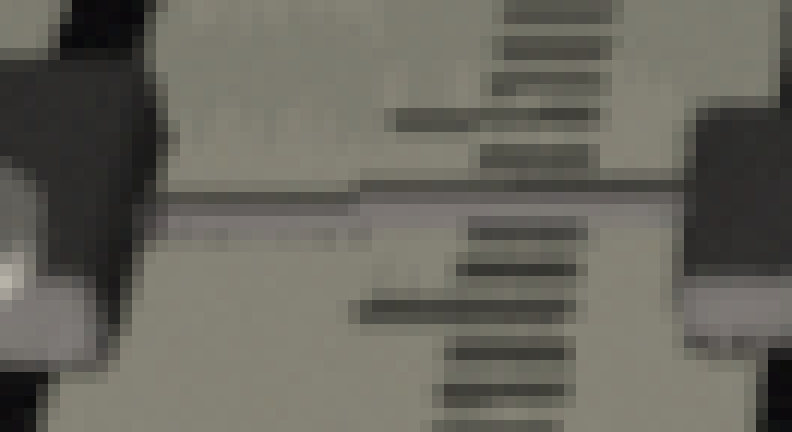

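```bash
python3 - <<'E'
from h import *
a=cv2.imread('pics/w9w.png');g=cv2.cvtColor(a,cv2.COLOR_BGR2GRAY)
print('idx cols');
for u in (196,199,202,206,210,214,218,222): print(u,g[224:244,u])
print('ptr')
for u in (180,184,186,188,190,192,194,196,198,200,202): print(u,g[190:206,u])
cv2.imwrite('pics/w9zz.png',cv2.resize(a[185:245,165:240],None,fx=9,fy=9,interpolation=cv2.INTER_NEAREST))
o,c=snap('wrist','w14'); wcam(c,o)
g=cv2.cvtColor(c['color'],cv2.COLOR_RGB2GRAY)
print('now',o['position']);
for u in (190,222): print(g[196:210,u])
E
```

```text
idx cols
196 [110 121 130 130 129 129 116  79  69 104 119 124 130 130 129 129 129  88
  18  20]
199 [ 45 101 129 128 129 129 119  78  68 105 119 126 130 131 129 129 130  87
  19  21]
202 [ 48 101 129 129 130 130 117  78  69 103 120 126 128 127 128 120 114  77
  18  17]
206 [ 46  96 123  86  43 101 114  75  69 104 120  86  42  99 123  88  42  32
  20  18]
210 [ 46 102 126  88  43 100 113  77  68 105 119  86  41  99 122  87  42  32
  15  17]
214 [ 46  98 124  89  43  98 112  75  68 105 120  93  78 110 124 105 105  76
  19  19]
218 [130 129 130 129 131 129 117  78  69 104 120 126 129 129 130 130 128  88
  18  18]
222 [127 125 122 125 127 128 116  78  68  99 112 122 125 122 120 117 115  78
  21  19]
ptr
180 [42 43 42 40 39 38 37 35 35 35 33 32 30 29 30 29]
184 [ 80  70  57  61  67  80  88  68  65  86  87 114 129 130 130 130]
186 [123 125 127 127 128 129 130  92  81 111 110 120 129 129 130 128]
188 [123 124 128 128 129 130 129  92  80 111 110 119 129 130 129 129]
190 [126 127 128 129 130 130 129  93  80 111 117 124 129 130 128 130]
192 [124 125 127 127 129 130 129  93  82 111 121 126 130 130 130 129]
194 [124 125 128 129 130 130 129  92  81 110 113 122 129 131 129 129]
196 [126 127 128 131 129 130 130  93  82 111 114 122 129 130 130 130]
198 [124 127 127 128 129 129 130  92  80 112 116 124 130 129 129 129]
200 [122 123 126 127 129 129 130 101  85 101 112 125 130 130 129 128]
202 [119 112 117 128 130 130 130 130 129 129 129 130 130 125 122 121]
now [ 0.62108089 -0.15280899  0.30464239]
[127 130 130 129 129  92  81 111 116 123 129 130 129 130]
[129 129 129 128  91  80 110 121 128 130 129 130 130 130]
```

View pics/w9zz.png

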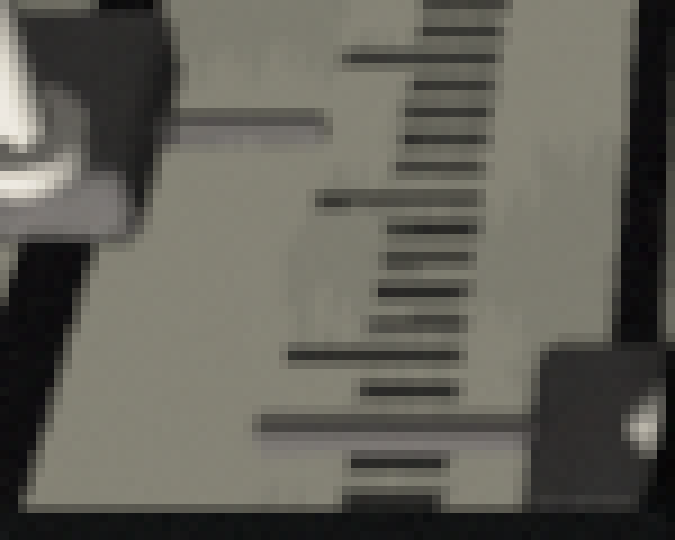

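```bash
python3 - <<'E'
from h import *
ys=np.array([.809,-.588]);f=np.array([.588,.809]);O=np.array([.4861,-.1875])
c=robot.camera('wrist')
def ray(pos,quat,u,v):
    cc=wcam(dict(c),{'position':np.array(pos),'tool_rot':np.array(quat)})
    R=cc['R'];t=cc['t'];return -R.T@t, R.T@np.linalg.inv(cc['camera_matrix'])@[u,v,1]
def s_at_z(pos,u,v,z):
    o,d=ray(pos,q,u,v);X=o+d*(z-o[2])/d[2];return ((X[:2]-O)@f*1000).round(2)
def z_at_s(pos,u,v,s):
    o,d=ray(pos,q,u,v);k=(s-(o[:2]-O)@f)/(d[:2]@f);X=o+d*k;return (X[2]*1000).round(2),((X[:2]-O)@ys*1000).round(1)
q=robot.get_obs()['tool_rot'];print(q)
p9=[.62135,-.15299,.31093]; p14=[.62108,-.15281,.30464]
# pixel centers at integer+? use edge coordinate = row_start-0.5
for nm,p,u,a,b in (('w9 idx',p9,214,230.76,233.35),('w9 ptr',p9,190,197.3,199.2),('w14 idx',p14,222,200.3,202.2),('w14 ptr',p14,190,201.3,203.2)):
    print(nm,[z_at_s(p,u,v-.5,s) for s in (.040,.0415,.043) for v in (a,b)])
for z in (.260,.261,.262,.263): print(z,s_at_z(p9,214,233.35-.5,z), s_at_z(p9,190,198.7,z-.0553),'now ptr',s_at_z(p14,190,202.7,z-.0553),'now idx',s_at_z(p14,222,201.7,z-.0553))
E
```

```text
[ 0.8690363   0.44474717 -0.19346306  0.09771339]
w9 idx [(np.float64(249.36), np.float64(50.8)), (np.float64(252.53), np.float64(51.1)), (np.float64(250.57), np.float64(51.0)), (np.float64(253.72), np.float64(51.4)), (np.float64(251.78), np.float64(51.3)), (np.float64(254.91), np.float64(51.6))]
w9 ptr [(np.float64(202.97), np.float64(19.7)), (np.float64(205.93), np.float64(20.2)), (np.float64(204.51), np.float64(20.1)), (np.float64(207.44), np.float64(20.6)), (np.float64(206.05), np.float64(20.6)), (np.float64(208.96), np.float64(21.1))]
w14 idx [(np.float64(201.12), np.float64(54.7)), (np.float64(204.01), np.float64(54.9)), (np.float64(202.63), np.float64(54.9)), (np.float64(205.5), np.float64(55.2)), (np.float64(204.13), np.float64(55.1)), (np.float64(206.98), np.float64(55.4))]
w14 ptr [(np.float64(202.86), np.float64(20.4)), (np.float64(205.73), np.float64(20.9)), (np.float64(204.36), np.float64(20.9)), (np.float64(207.21), np.float64(21.3)), (np.float64(205.86), np.float64(21.3)), (np.float64(208.68), np.float64(21.8))]
0.26 49.41 38.79 now ptr 38.95 now idx 40.7
0.261 50.67 39.78 now ptr 39.97 now idx 41.71
0.262 51.93 40.76 now ptr 40.99 now idx 42.71
0.263 53.19 41.75 now ptr 42.0 now idx 43.72
```

>>> move_arm(
  rows=[0,0,20,0,0,0,1,0,0,30,0,0,0,1,0,0,30,0,0,0,1,0,0,30,0,0,0,1,0,0,20,0,0,0,1,0,0,10,0,0,0,1,0,0,0,0,0,0,1,0,0,0,0,0,0,1,0,0,0,0,0,0,1],
)

```text
time: 36.7
position: [0.621, -0.1528, 0.443]
tool_rot: [0.869, 0.445, -0.194, 0.097]
ft_force: [0.7, -0.6, 0.4]
grip_width: 0.0008
```

```bash
cat > par.py <<'E'
from h import *
import sys
ys=np.array([.809,-.588]);f=np.array([.588,.809]);O=np.array([.4861,-.1875])
o,c=snap('wrist',sys.argv[1]); wcam(c,o); P=cloud(c)
d=P[...,:2]-O;s=d@f;y=d@ys
def px(s,y,z): return proj(c,np.r_[O+s*f+y*ys,z])
print(o['time'],o['position'],'elev',-np.degrees(np.arcsin(np.array(c['R'])[2,2])))
g=cv2.cvtColor(c['color'],cv2.COLOR_RGB2GRAY)
r=int(round(px(.041,.03,.206)[1]))
for yy in (.018,.022,.026,.034,.044,.054,.062):
    u=int(round(px(.041,yy,.206)[0])); print(yy,u,r-7,g[r-7:r+9,u], ' '.join('%.1f/%.1f'%(1000*np.median(s[v,u-1:u+2]),1000*np.median(P[v,u-1:u+2,2])) for v in range(r-3,r+4)))
u=int(px(.041,.03,.206)[0])
cv2.imwrite('pics/'+sys.argv[1]+'zz.png',cv2.resize(c['color'][r-25:r+25,u-35:u+35,::-1],None,fx=10,fy=10,interpolation=cv2.INTER_NEAREST))
E
python3 par.py w15
```

```text
36.7 [ 0.62098014 -0.15279046  0.44304754] elev 47.16524868181655
0.018 204 126 [121 121 122 122 122 122  92  91 110 104 113 121 121 122 121 121] 31.9/182.4 31.8/185.1 41.2/203.4 40.5/205.0 39.2/205.5 37.6/205.6 32.0/199.3
0.022 207 126 [122 121 122 122 121 121  93  92 110 112 116 122 122 121 122 120] 31.9/182.3 32.2/185.7 41.4/203.6 41.1/205.8 39.0/205.2 37.8/205.9 31.9/199.1
0.026 210 126 [123 121 121 121 121 122  93  91 105 104 115 123 122 122 121 122] 31.6/181.7 31.6/184.6 41.9/204.4 40.5/204.9 39.4/205.8 32.4/197.1 32.2/199.5
0.034 216 126 [121 121 121 122  94  52  88 110 115 120 122 122 121  94  68 103] 32.5/183.1 43.7/204.6 42.9/206.1 41.6/206.6 32.1/193.8 32.2/196.7 31.8/198.8
0.044 223 126 [ 85  63  74  79  67  50  87 110  87  83  69  77  80  68  68  67] 33.3/184.4 43.6/204.4 42.7/205.6 41.3/206.0 33.4/195.8 31.7/195.7 33.0/200.6
0.054 230 126 [122 121 121 122 122  93  93 111 114 120 122 122 122 122 121 122] 32.0/182.1 44.0/205.0 43.3/206.5 41.7/206.5 31.9/193.2 32.0/196.3 32.7/200.1
0.062 235 126 [122 122 102  69  52  48  54  51  43  43  81 104 105 103  89  81] 43.3/200.9 43.9/204.6 43.6/206.9 43.7/209.6 nan/nan 43.5/214.7 42.7/216.0
```

View pics/w15zz.png

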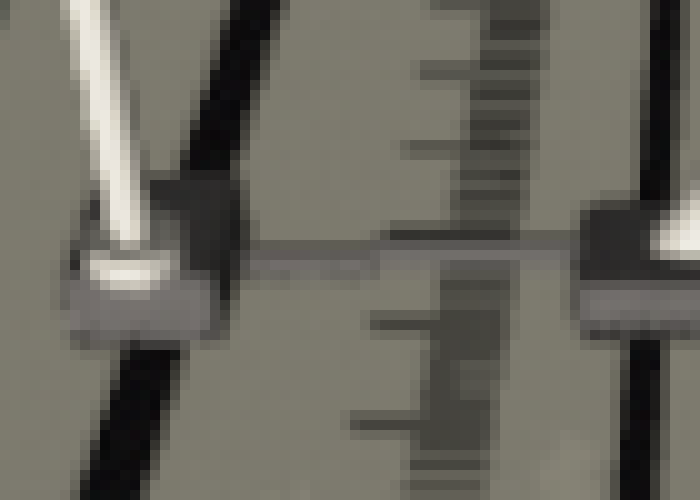

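```bash
python3 - <<'E'
from h import *
ys=np.array([.809,-.588]);f=np.array([.588,.809]);O=np.array([.4861,-.1875])
c=robot.camera('wrist');q=robot.get_obs()['tool_rot'];A=[]
for p in ([.62108,-.15281,.30464],[.62098,-.15279,.44305]):
    cc=wcam(dict(c),{'position':np.array(p),'tool_rot':q})
    g=lambda s,z:proj(cc,np.r_[O+s*f+.03*ys,z])[1]
    A.append([(g(.042,.206)-g(.041,.206)),(g(.041,.207)-g(.041,.206))])
A=np.array(A);print(A)
for b in ([-1,-1],[-1.1,-.9],[-.9,-1.1],[-1,-.85],[-1,-1.15]):print(b,np.linalg.solve(A,b))
print('if ds=0',-1/A[:,1],'ds=2',(-1-2*A[:,0])/A[:,1])
E
```

```text
[[-0.66185474  0.66953271]
 [-0.61102793  0.37235794]]
[-1, -1] [1.82701029 0.31247976]
[-1.1, -0.9] [ 1.18646302 -0.47007983]
[-0.9, -1.1] [2.46755756 1.09503935]
[-1, -0.85] [ 1.20957406 -0.29787592]
[-1, -1.15] [2.44444651 0.92283543]
if ds=0 [-1.493579   -2.68558799] ds=2 [0.48348568 0.59635056]
```

```bash
python3 - <<'E'
from h import *
o,c=snap('scene','sF')
cv2.imwrite('pics/sFc.png',cv2.resize(c['color'][60:360,120:420,::-1],None,fx=2,fy=2,interpolation=cv2.INTER_CUBIC))
a=cv2.imread('pics/scene0.png').astype(int);b=c['color'][:,:,::-1].astype(int)
print(o['time'],o['ft_force'],abs(o['joint_velocities']).max())
for th in ('plain_valve','angle_bracket','wrench','screwdriver','collar','eye_top','marker_index','pointer'):
    for r in robot.spot_point('scene',th)[:1]: print(th,r,world(c,*r['at']).round(3))
E
```

```text
36.8 [-0.97797037 -0.04402377 -0.29095841] 0.008995499797183924
plain_valve {'at': [270.8, 269.7], 'conf': 0.94} [0.649 0.243 0.046]
angle_bracket {'at': [296.0, 205.9], 'conf': 0.8} [0.464 0.094 0.006]
wrench {'at': [164.8, 167.1], 'conf': 0.66} [ 0.732 -0.238  0.004]
screwdriver {'at': [331.0, 328.7], 'conf': 0.66} [ 0.594  0.431 -0.001]
collar {'at': [212.5, 222.3], 'conf': 0.76} [ 0.698  0.015 -0.002]
eye_top {'at': [234.4, 141.8], 'conf': 0.56} [ 0.583 -0.05   0.209]
marker_index {'at': [229.2, 107.7], 'conf': 0.66} [ 0.528 -0.178  0.203]
pointer {'at': [229.4, 106.1], 'conf': 0.66} [ 0.527 -0.177  0.209]
```

View pics/sFc.png

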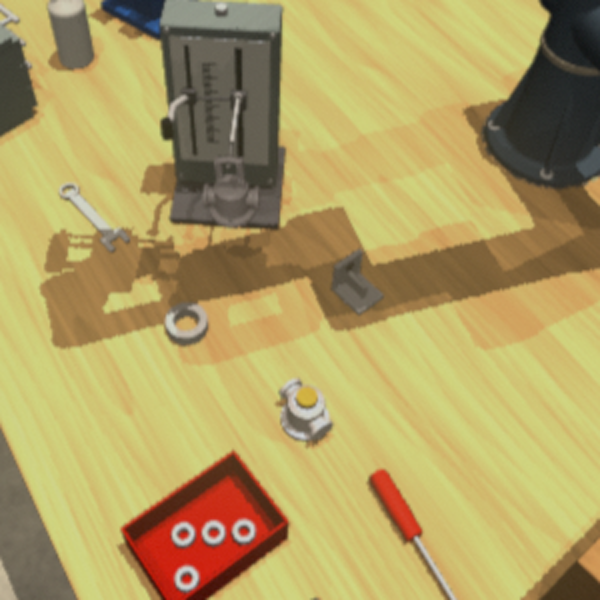

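The valve hangs on the hook with the marker beside the pointer (crop ~(238,98) and ~(188,98)). The bystanders have not moved and the arm is clear.

```bash
python3 -c "
from rig import robot
print(robot.hand_in())"
```

```text
the job is handed in; nothing more can be done
None
```

The valve hangs by its eye in the scale hook's bowl, and the marker is level with the pointer to within about 1 mm. I handed the job in at about 37 s.

- **Hanging:** I gripped the lug with the hand tilted 25°, passed the window over the hook tip and lowered at no more than about 20 mm/s once the hook took load. I let go with about 0.05 ± 0.09 N of the weight still on the fingers. The empty-hand reading just after was about +0.26 ± 0.11 N, so the sensor may have a small offset. If so, the fingers could have carried up to roughly 0.3 N at release.
- **At rest:** The hook settled about 55 mm down. Its wire read the same height, within 0.5 mm, in pictures taken 8 s apart.
- **Marker:** I pushed the knob down from above in two strokes and checked after each.
    - The depth images put the index about 0.7 mm above the pointer.
    - Comparing two camera heights gave about 0.3 mm above.
    - A single picture seemed to show the index lower, but the index appears to sit about 2 mm further forward, which accounts for that.
- **Start position:** The marker was already about 5 to 6 mm down when I found it, not at zero.
- **Bystanders:** In the last scene picture the other things stood where they were at the start, and the arm was clear of everything.

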